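# Tip the bearing balls into the canister and press its lid home

## Robot

A 7-joint arm with a two-finger parallel gripper is mounted at the origin on the work surface. World frame = base frame: x ahead of the robot, y to its left, z up, the work surface at z = 0. Lengths are in mm, angles in rad, forces in N, time in s.
With the tool pointing down it reaches from about 400 to 900 mm from the base axis. Payload 5.5 kg.
Tool frame: the origin (TCP) lies at the very end of the fingers, on their centre line; the grasp point (between the pads) lies 19 mm behind it; z points along the fingers, y is the line along which they close (so a half turn about z gives the same grasp; the last joint's range is limited). The gripper opens to 85 mm and grips with 20 to 120 N. Pads are 22 mm wide; open, the fingers measure 114 mm over their backs; the gripper's body (76 mm by 85 mm) begins 54 mm behind the grasp point. The pads swing forward as they close: fully open they stand 13 mm farther back than shut.
Start: joints at [1.509, 0.501, -0.427, 1.55, 0.221, 1.138, -0.21], TCP at [207.461, -616.003, 231.31] pointing down, gripper open.
Joint ranges: [-2.88, 2.88], [-0.31, 2.03], [-1.54, 1.56], [0.2, 2.42], [-1.41, 4.55], [0.19, 2.02], [-2.57, 2.57]. Speed limits (rad/s): [2.57, 2.57, 3.14, 3.14, 3.14, 3.14, 3.14].

## Interface

Orientations are given as a rotation vector (axis times angle).
In Python, from workcell import env, vision, job, find_in gives the robot as it stands.
- The arm moves only by the tool arm_command, never from a script. Its argument "commands" is one flat list of numbers, 7 for each row, row after row: the shift along the tool's x, y, z in mm, then the turn, a rotation vector about the tool's x, y, z in rad, then the opening, from 0 (shut) to 1 (fully open). In form: [dx, dy, dz, ax, ay, az, fingers, dx, dy, dz, ax, ay, az, fingers, ...]. A call has exactly 10 rows; each row is the pose to reach, as a shift and turn from the pose commanded when the call began, along the tool's axes at that moment; what a row does not reach only later rows make up. A row lasts 1/12 s, in which the tool goes at most 41.7 mm and 7.16 degrees, less where a joint would pass 70% of its speed; a pose out of reach is approached as far as the arm can. A call with a gripper value outside its range is refused whole. The fingers move at their own pace and stop on an object; "grip_force" is the grip in N (left out, the last holds). Time passes only in rows, so rows that repeat a pose let the fingers close, or fill a call up. It gives the time, the measured TCP pose, the force, the opening and the grip force at its end, in the units of the state.
- env.sense(): the state, without advancing time (a new reading comes with each control period).
- vision.camera(name): name is "side" or "top"; returns a dict with "img" (420x560x3 uint8, red, green, blue), "z_map" (420x560 float32, mm along the optical axis (not along the pixel's ray), 0 where there is no reading), "mtx" (3x3 intrinsics, pixels), "distortion" ([k1, k2, p1, p2, k3] as OpenCV has them; the pictures are not rectified), "rvec" (rotation vector, rad) and "tvec" (3), from world to camera coordinates, as OpenCV has them. Camera axes: x right, y down, z forward; pixel columns grow to the right and rows downward; lengths in mm; the calibration is good to about 2 mm. A picture is of the moment at which its call begins.
- job.job_done(): hands the job in; it is judged then, once.
Trained networks look in a picture, given as the dict that the camera call returned (one of the last four; its "shot" number tells which), for a name from the list of things; names that differ only in an ending like _2 or _b are one class to them, and where a whole thing is asked for, a point or a joint stands for the part that bears it (a point fixed in the world has none). Each returns a list of dicts, best first, with "conf" (0 to 1); they miss things now and then, are a little off and sometimes report something else, mostly with a low value. They report only what shows in the picture. A call takes as long as a camera call. They do not tell look-alikes from the thing itself.
- find_in(picture, name): "extent" ([left, top, width, height] as shares, 0 to 1, of the picture: columns of its width, rows of its height, round what is visible of it).
The state is a dict: "time_s": time; "joint_positions": joint angles; "qd": joint speeds; "tau": joint torques, N m; "eef_pos": TCP position; "orientation": TCP orientation; "contact_force": force on the tool from outside, world axes, zero at the start; "torque": the same for the moment, N m; "width": opening from 0.0 (shut) to 1.0 (fully open); "grasp_force": force on a finger pad.
Only numpy, scipy, OpenCV 4.12 (cv2) and the standard library are available. Lean on these libraries where they do the work, as an engineer would, in place of code of your own. Each camera call takes 0.05 s, during which the arm holds its last target. There are 200 camera calls.

## Task

Pour all six bearing balls from the steel cup into the open canister and put the empty cup back in its leaning stand, leaning as it was. Then put the lid on the canister and press it down against its stiff sealing ring until it is fully home and flush on the rim. Spill nothing, and leave the spanner, the screwdriver and the oil bottle where they are.

Things in the scene. Friction and masses are not known exactly. Their poses are not given: they have to be found in the camera images.
- cup: Plain steel cup, a straight cylinder without handle: 60 mm outside diameter, 110 mm tall, wall 3 mm, floor 5 mm; about 160 g plus 260 g of balls. Origin: centre of the underside; z runs along its axis to the mouth. It starts in the stand, leaning 0.70 rad (40 degrees) from upright towards the stand's +x. Gripped nearly square to its axis it can be tipped past level by rolling a tilted tool.
- cup_mouth (a point): Centre of the cup's mouth, 110 mm from its underside along its axis.
- stand: Dark steel stand fixed to the bench, base 150 x 100 x 12 mm. Origin: centre of the base's underside; the cup leans towards its +x. The cup lies on a 40 mm wide sloping back plate, its foot on a sloping foot plate between two cheeks 69 mm apart that reach 36 mm up the cup; above them its sides are free. The stand is open on the side facing up and -x, where the cup goes in and out.
- stand_foot (a point): Where the centre of the cup's underside belongs in the stand: 30 mm to -x of the stand's origin, 48 mm above the bench.
- stand_mouth (a point): Where the centre of the cup's mouth is when it rests in the stand: 41 mm to +x of the stand's origin, 132 mm above the bench.
- canister: Open round aluminium canister, fixed to the bench: 132 mm outside and 116 mm inside diameter, 90 mm tall, floor 6 mm thick. Origin: centre of its underside.
- canister_rim (a point): Centre of the canister's mouth, at the height of its metal rim, 90 mm above the bench.
- seal (a joint): Black rubber sealing ring (119 mm inside, 129 mm outside diameter) in the canister's rim: how far it has been pushed down, in m. At 0 it stands 8 mm proud of the metal rim, at 0.008 it is level with it. It is tight: it takes about 9 N to push it down and it stays where it is pushed.
- lid: Round aluminium lid lying right way up on the bench, about 250 g. Origin: centre of its underside. Chamfered plug below, 108 mm diameter, 10 mm deep, goes inside the canister; above it a disc 134 mm diameter, 8 mm thick; on top a black grip bar 70 mm long (lid's x), 24 mm wide (y), 18 to 52 mm above the origin. Fully home its origin is 80 mm above the bench; on the unpressed ring to 8 mm higher.
- lid_grip (a point): Middle of the lid's grip bar, 40 mm above the lid's origin.
- ball1_center (a point): Centre of smooth, oiled steel bearing ball 1 of 6, 22 mm in diameter, 43 g, in the cup at the start.
- ball2_center (a point): Centre of smooth, oiled steel bearing ball 2 of 6, 22 mm in diameter, 43 g, in the cup at the start.
- ball3_center (a point): Centre of smooth, oiled steel bearing ball 3 of 6, 22 mm in diameter, 43 g, in the cup at the start.
- ball4_center (a point): Centre of smooth, oiled steel bearing ball 4 of 6, 22 mm in diameter, 43 g, in the cup at the start.
- ball5_center (a point): Centre of smooth, oiled steel bearing ball 5 of 6, 22 mm in diameter, 43 g, in the cup at the start.
- ball6_center (a point): Centre of smooth, oiled steel bearing ball 6 of 6, 22 mm in diameter, 43 g, in the cup at the start.
- spanner: Bystander: steel spanner lying on the bench, 170 mm long. Origin: on its underside; it lies along its x.
- driver: Bystander: screwdriver with a black handle, 190 mm long, lying on the bench along its x. Origin: on its underside.
- oil: Bystander: grey closed oil bottle, 60 mm in diameter, 150 mm tall, standing on the bench. Origin: centre of its underside.
There are look-alikes about, which are no part of the job. Leave any pink or turquoise look-alike of the cup alone. Leave any brown look-alike of the stand alone.

How it is judged:
By the outcome, as a careful person would: the job done as asked, in the order asked, and still so for the second after the job is handed in, with the robot touching nothing.
It also fails if it takes over 72 s, if anything falls off the work surface, if the arm or the gripper's body presses on something with over 40 N, if the wrist force passes 120 N, or if a joint passes its speed limit or range.

## Working session

There is one attempt and no reset: what is moved stays moved. The work goes in short steps, Python scripts to look and compute and a tool call to move; the robot and the scene stay as the last step left them, time stands still between calls to the robot, and variables do not carry over. Pictures are saved under pics/ and viewed, at most 10 in all, crops included, and the job is handed in when it is done.

Besides the shell and the picture viewer there is one more tool, called after "Request:" by a JSON object that holds its "api" and its "payload". arm_command: Moves the arm, as the interface text tells. Its arguments: {"type":"object","properties":{"commands":{"type":"array","items":{"type":"number"}},"grip_force":{"type":"number"}},"required":["commands"]}

```bash
ls; mkdir -p pics; cat > h.py <<'E'
import numpy as np,cv2
from scipy.spatial.transform import Rotation as R
def cloud(c):
    z=c["z_map"];h,w=z.shape
    u,v=np.meshgrid(np.arange(w),np.arange(h))
    p=cv2.undistortPoints(np.stack([u,v],-1).reshape(-1,1,2).astype(np.float32),c["mtx"],np.array(c["distortion"])).reshape(h,w,2)
    P=np.dstack([p*z[...,None],z])
    Rm=cv2.Rodrigues(np.array(c["rvec"]))[0]
    W=(P-np.array(c["tvec"]).ravel())@Rm
    W[z==0]=np.nan
    return W
E
python3 - <<'E'
from workcell import env,vision,job,find_in
import cv2,numpy as np,pickle
from h import *
s=env.sense();print({k:np.round(v,3) for k,v in s.items()})
for n in("side","top"):
    c=vision.camera(n);cv2.imwrite(f"pics/{n}0.png",c["img"][...,::-1])
    W=cloud(c);pickle.dump((c,W),open(n+".pkl","wb"))
    for t in("cup","stand","canister","lid","spanner","driver","oil","ball1_center","lid_grip"):
        for d in find_in(c,t)[:3]:
            l,tp,w,h=np.array(d["extent"])*[560,420,560,420]
            sub=W[int(tp):int(tp+h)+1,int(l):int(l+w)+1].reshape(-1,3);sub=sub[sub[:,2]>4]
            print(n,t,round(d["conf"],2),np.round([l,tp,w,h]),np.round(np.nanmedian(sub,0)) if len(sub) else None)
E
```

```text
pics
{'time_s': np.float64(0.0), 'joint_positions': array([ 1.509,  0.502, -0.427,  1.551,  0.221,  1.138, -0.21 ]), 'qd': array([-0.   ,  0.002, -0.001,  0.   ,  0.002,  0.   , -0.002]), 'tau': array([ 0.0000e+00, -5.6953e+01, -5.8160e+00, -2.8094e+01,  1.1000e-02,
        1.2000e-02, -0.0000e+00]), 'eef_pos': array([ 207.173, -615.371,  230.264]), 'orientation': array([-3.098, -0.508,  0.   ]), 'contact_force': array([-0.435, -0.497,  0.374]), 'torque': array([ 0.025, -0.016,  0.   ]), 'grasp_force': np.float64(0.0), 'width': np.float64(1.0)}
side cup 0.9 [261. 197.  42.  38.] [485.  31.  87.]
side cup 0.79 [284. 275.  52.  41.] [288. 199.  49.]
side cup 0.55 [340. 212.  41.  32.] [ 296. -131.   45.]
side stand 0.95 [249. 209.  61.  53.] [467.  38.  49.]
side stand 0.63 [276. 323.  80.  79.] [186. 372.  38.]
side canister 0.75 [289. 172.  43.  42.] [ 508. -221.   62.]
side lid 0.91 [192. 272.  57.  46.] [473. 299.  19.]
side spanner 0.62 [228. 187.  36.  23.] [ 714. -140.    9.]
side driver 0.72 [172. 221.  25.  20.] [733. 128.  22.]
side oil 0.94 [178. 170.  24.  48.] [787.  38.  74.]
side lid_grip 0.64 [192. 270.  56.  45.] [473. 299.  19.]
top cup 0.91 [208. 266.  27.  44.] [297. 175.  54.]
top cup 0.83 [272. 194.  24.  44.] [487.  16. 102.]
top cup 0.78 [324. 270.  45.  34.] [ 307. -154.   54.]
top stand 0.94 [262. 193.  44.  59.] [477.  13.  69.]
top stand 0.94 [136. 297.  51.  56.] [193. 348.  37.]
top canister 0.77 [359. 185.  58.  48.] [ 520. -274.   24.]
top lid 0.64 [167. 196.  44.  46.] [483. 280.  18.]
top spanner 0.6 [316. 130.  62.  13.] [ 719. -160.    7.]
top oil 0.69 [272.  82.  21.  36.] [786.  22. 100.]
top lid_grip 0.58 [162. 195.  47.  47.] [482. 282.  18.]
```

```bash
python3 - <<'E'
import cv2,numpy as np
s=cv2.imread("pics/side0.png");t=cv2.imread("pics/top0.png")
a=cv2.resize(s[150:410,150:410],(600,600),interpolation=cv2.INTER_CUBIC)
cv2.imwrite("pics/sidec.png",a)
cv2.imwrite("pics/topc.png",cv2.resize(t[70:370,110:430],(640,600),interpolation=cv2.INTER_CUBIC))
E
```

```text
(no output)
```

View pics/sidec.png

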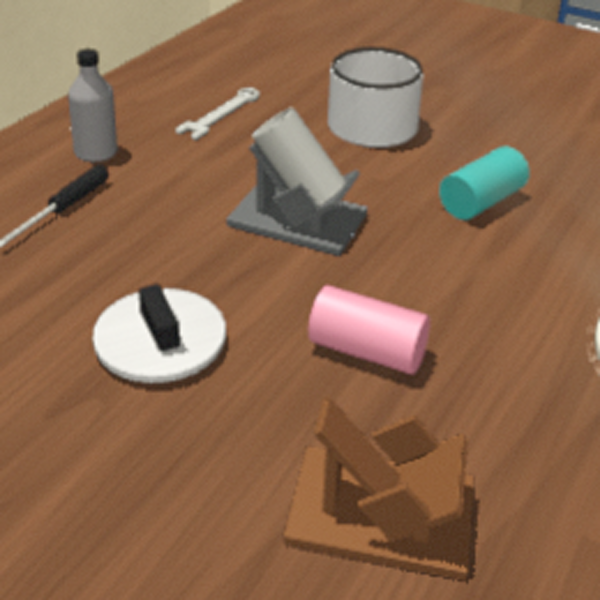

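View pics/topc.png

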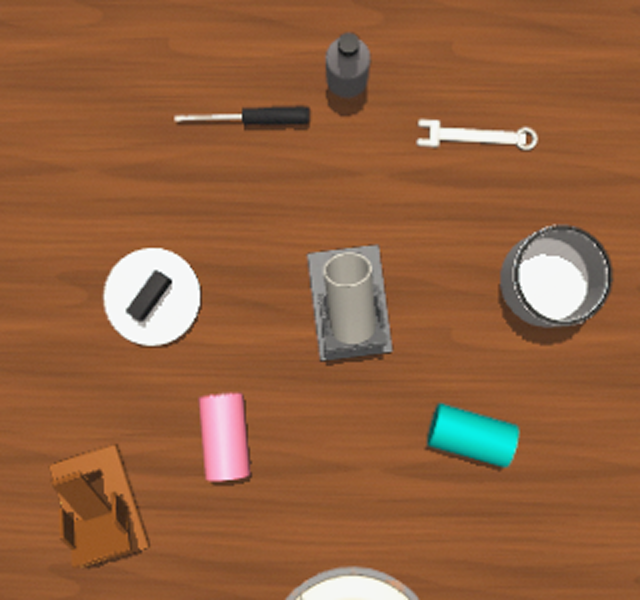

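The side crop shows the cup leaning in the grey stand at about (300,165), the canister at (375,95) and the lid at (160,335). The look-alikes are the pink and turquoise cups and the brown stand. The top view agrees: cup (350,300), canister (555,280), lid (150,298). Next I'll fit exact poses.

```bash
cat > fit.py <<'E'
import numpy as np,cv2,pickle
from scipy.optimize import least_squares
def cupfit(P,x0):
    # P points of cup surface; params foot x,y,z, yaw, tilt
    def axis(p): return np.array([np.sin(p[4])*np.cos(p[3]),np.sin(p[4])*np.sin(p[3]),np.cos(p[4])])
    def f(p):
        a=axis(p);d=P-p[:3];t=d@a;r=np.linalg.norm(d-np.outer(t,a),axis=1)
        return r-30
    return least_squares(f,x0,loss="soft_l1",f_scale=2),axis
def circ(P,r,x0):
    return least_squares(lambda p:np.hypot(*(P[:,:2]-p[:2]).T)-r,x0,loss="soft_l1",f_scale=2).x
E
python3 - <<'E'
from h import *;from fit import *
for n in("side","top"):
    c,W=pickle.load(open(n+".pkl","rb"))
    P=W.reshape(-1,3);C=c["img"].reshape(-1,3).astype(int)
    def near(x,y,r,z0,z1): return (np.hypot(P[:,0]-x,P[:,1]-y)<r)&(P[:,2]>z0)&(P[:,2]<z1)
    print(n,"bench z",np.nanmedian(P[near(600,150,40,-20,20)][:,2]))
    m=near(510,-260,100,92,105);q=P[m];print("can ring",len(q),circ(q,62,[510,-260]),np.median(q[:,2]),q[:,:2].min(0),q[:,:2].max(0))
    m=near(480,285,100,12,24)&(C.min(1)>120);q=P[m]
    (cx,cy),r=cv2.minEnclosingCircle(q[:,:2].astype(np.float32));print("lid",len(q),cx,cy,r,np.median(q[:,2]))
    m=near(480,285,60,44,60);q=P[m];print("bar",len(q),cv2.minAreaRect(q[:,:2].astype(np.float32)),np.median(q[:,2]))
    m=near(475,20,120,5,20);q=P[m];print("base",len(q),cv2.minAreaRect(q[:,:2].astype(np.float32)),np.median(q[:,2]))
    sat=C.max(1)-C.min(1)
    m=near(487,20,80,60,150)&(C.mean(1)>125);q=P[m];print("cup",len(q),q.min(0),q.max(0))
    for y in(0,):
        r,ax=cupfit(q,[445,20,48,0.,.7]);p=r.x;print("cup fit",np.round(p,3),r.cost/len(q),"tmax",np.percentile((q-p[:3])@ax(p),[1,99]))
E
```

```text
side bench z 1.6044615810590432
can ring 193 [ 517.87120493 -259.28991544] 95.95945348752467 [ 454.03152493 -326.98300153] [ 583.67290977 -192.74048978]
lid 1441 483.1620178222656 286.7544860839844 69.95672607421875 18.438677201571107
bar 234 ((482.82843017578125, 286.9398498535156), (24.03077507019043, 71.93590545654297), 55.740299224853516) 53.02031059740554
base 756 ((464.77252197265625, 25.9217529296875), (187.10333251953125, 160.37115478515625), 34.639610290527344) 13.05858083466281
cup 783 [419.89998253 -10.44293724  60.22890515] [538.48365737  50.77995692 149.75552926]
cup fit [5.60607e+02 2.56410e+01 1.84182e+02 1.49000e-01 7.01000e-01] 1.5525216604885024 tmax [-177.27510008  -67.76549255]
top bench z -0.4810455205515113
can ring 306 [ 517.76584937 -261.95353376] 95.44136888367115 [ 453.41915158 -327.33440091] [ 583.18930198 -197.73936083]
lid 1523 483.4798889160156 285.6032409667969 67.63915252685547 17.273422364064782
bar 232 ((483.73944091796875, 285.8453063964844), (25.258621215820312, 69.23448181152344), 54.568748474121094) 51.04937250719411
base 677 ((483.2022705078125, 11.510162353515625), (211.47035217285156, 209.52976989746094), 46.29571533203125) 11.525236631026925
cup 868 [417.26759292 -36.23550116  60.45397483] [540.79925978  51.33335057 149.82725309]
cup fit [5.64965e+02 2.48130e+01 1.92259e+02 1.51000e-01 6.86000e-01] 1.697801520492366 tmax [-187.49175424  -77.00997147]
```

```bash
cat > plan.py <<'E'
import numpy as np,sys
from scipy.spatial.transform import Rotation as R
YAW=0.15
FOOT=np.array([446.8,7.5,48.]);U=np.array([np.sin(.7)*np.cos(YAW),np.sin(.7)*np.sin(YAW),np.cos(.7)])
CAN=np.array([517.8,-260.6]);LID=np.array([483.3,286.]);LYAW=-.608
def tool(psi,t):
    "tool z heading psi, tilt t out from down; tool x is up/forward"
    z=np.array([np.sin(t)*np.cos(psi),np.sin(t)*np.sin(psi),-np.cos(t)])
    y=np.array([np.sin(psi),-np.cos(psi),0])
    return R.from_matrix(np.column_stack([np.cross(y,z),y,z]))
def rel(p,r,p0,r0):
    return np.round(r0.inv().apply(np.array(p)-p0),1).tolist()+np.round((r0.inv()*r).as_rotvec(),3).tolist()
def ang(a,b): return np.degrees((a.inv()*b).magnitude())
class S:
    "commanded pose, kept in cmd.npy"
    @staticmethod
    def get():
        a=np.load("cmd.npy");return a[:3],R.from_rotvec(a[3:])
    @staticmethod
    def put(p,r): np.save("cmd.npy",np.r_[p,r.as_rotvec()])
    @staticmethod
    def apply(row):
        p,r=S.get();S.put(p+r.apply(row[:3]),r*R.from_rotvec(row[3:6]))
def report():
    from workcell import env
    s=env.sense();p,r=S.get();m=R.from_rotvec(s["orientation"])
    print("t",round(float(s["time_s"]),2),"eef",np.round(s["eef_pos"],1),"err",np.round(s["eef_pos"]-p,1),"angerr",round(ang(m,r),2),"q",np.round(s["joint_positions"],3).tolist(),"F",np.round(s["contact_force"],1),"w",round(float(s["width"]),3),"gf",round(float(s["grasp_force"]),1))
    return s
E
python3 - <<'E'
from plan import *
r0=R.from_rotvec([-3.098,-.508,0.]);p0=np.array([207.461,-616.003,231.31]);S.put(p0,r0)
G=FOOT+70*U;r=tool(YAW,.7);z=r.apply([0,0,1])
p=G-91*z
print(G,p,rel(p,r,p0,r0),ang(r0,r))
E
```

```text
[491.38886719  14.23894817 101.53895311] [433.42333984   5.47831555 171.13959215] [412.6, -516.6, 61.4, -0.063, 0.698, 0.167] 41.28301259695407
```

Request:
{"api": "arm_command", "payload": {"commands": [200,-260,20,0,0.3,0.08,1,200,-260,20,0,0.3,0.08,1,200,-260,20,0,0.3,0.08,1,200,-260,20,0,0.3,0.08,1,200,-260,20,0,0.3,0.08,1,200,-260,20,0,0.3,0.08,1,200,-260,20,0,0.3,0.08,1,200,-260,20,0,0.3,0.08,1,200,-260,20,0,0.3,0.08,1,200,-260,20,0,0.3,0.08,1]}}

```text
time_s: 1.83
eef_pos: [314.3, -304.0, 211.4]
orientation: [-3.037, -0.379, -0.454]
contact_force: [-1.1, -0.8, -0.3]
width: 0.998
grasp_force: 0.0
```

```bash
cat > st.py <<'E'
import sys
from plan import *
for a in sys.argv[1:]: S.apply([float(x) for x in a.split(",")])
report()
E
python3 st.py 200,-260,20,0,.3,.08
python3 - <<'E'
from plan import *
G=FOOT+70*U;r=tool(YAW,.7);z=r.apply([0,0,1]);p0,r0=S.get()
print(rel(G-91*z,r,p0,r0))
E
```

```text
t 1.83 eef [ 314.3 -304.   211.4] err [ 0.4  1.7 -0.5] angerr 0.3 q [1.62, 0.097, -0.712, 2.175, -0.299, 0.806, -0.21] F [-1.1 -0.8 -0.3] w 0.998 gf 0.0
[170.0, -272.1, 99.3, -0.059, 0.4, 0.078]
```

Request:
{"api": "arm_command", "payload": {"commands": [170,-272,99,-0.06,0.4,0.08,1,170,-272,99,-0.06,0.4,0.08,1,170,-272,99,-0.06,0.4,0.08,1,170,-272,99,-0.06,0.4,0.08,1,170,-272,99,-0.06,0.4,0.08,1,170,-272,99,-0.06,0.4,0.08,1,170,-272,99,-0.06,0.4,0.08,1,170,-272,99,-0.06,0.4,0.08,1,170,-272,99,-0.06,0.4,0.08,1,170,-272,99,-0.06,0.4,0.08,1]}}

```text
time_s: 2.67
eef_pos: [466.7, -129.3, 224.6]
orientation: [-2.893, -0.216, -1.032]
contact_force: [0.5, -0.3, -0.3]
width: 0.999
grasp_force: 0.0
```

```bash
python3 st.py 170,-272,99,-.06,.4,.08
```

```text
t 2.67 eef [ 466.7 -129.3  224.6] err [  33.3 -134.7   53.2] angerr 1.08 q [2.18, -0.227, -1.5, 2.419, -1.375, 0.707, 0.309] F [ 0.5 -0.3 -0.3] w 0.999 gf 0.0
```

```bash
cat > data.py <<'E'
import numpy as np
D=[([1.509,.502,-.427,1.551,.221,1.138,-.21],[207.17,-615.4,230.3],[-3.098,-.508,0.]),
([1.62,.097,-.712,2.175,-.299,.806,-.21],[314.3,-304,211.4],[-3.037,-.379,-.454]),
([2.18,-.227,-1.5,2.419,-1.375,.707,.309],[466.7,-129.3,224.6],[-2.893,-.216,-1.032])]
E
python3 - <<'E'
from data import *
from scipy.spatial.transform import Rotation as R
from scipy.optimize import least_squares
import itertools
res=[]
def ori(q,s,o):
    r=R.identity()
    for i,a in enumerate("zyzyzyz"): r=r*R.from_euler(a,s[i]*q[i]+o[i])
    return r
for s in itertools.product([1],[1],[1,-1],[1,-1],[1,-1],[1,-1],[1,-1]):
  for s1 in(1,-1):
    ss=(s1,)+s[1:]
    for k3,k5 in itertools.product([0,np.pi/2,-np.pi/2,np.pi],repeat=2):
        def f(x):
            o=[x[0],0,k3,0,k5,0,x[1]]
            return np.concatenate([(R.from_rotvec(d[2]).inv()*ori(d[0],ss,o)).as_rotvec() for d in D])
        for x0 in([0,0],[2,2],[-2,-2],[-2,2],[2,-2]):
            r=least_squares(f,x0);res.append((r.cost,ss,k3,k5,np.round(r.x,3)))
res.sort(key=lambda a:a[0])
for r in res[:8]:print(r)
E
```

```text
Still running in the background as job /tmp/bash_jobs.1000/8911dc517c50 (pid 619). You'll get a notice when it ends.
```

```bash
kill -9 -- -$(cat /tmp/bash_jobs.1000/8911dc517c50/pid); export OMP_NUM_THREADS=1; timeout 60 python3 - <<'E'
from data import *
import itertools,cv2
def rz(a):c,s=np.cos(a),np.sin(a);return np.array([[c,-s,0],[s,c,0],[0,0,1]])
def ry(a):c,s=np.cos(a),np.sin(a);return np.array([[c,0,s],[0,1,0],[-s,0,c]])
RR=[cv2.Rodrigues(np.array(d[2]))[0] for d in D]
out=[]
H=np.pi/2
for s3,s4,s5,s6 in itertools.product([1,-1],repeat=4):
  for k2,k3,k4,k5,k6 in itertools.product([0],[0,H,2*H,-H],[0,H,-H,2*H],[0,H,2*H,-H],[0,H,-H,2*H]):
    e=0
    Ms=[ry(q[1]+k2)@rz(s3*q[2]+k3)@ry(s4*q[3]+k4)@rz(s5*q[4]+k5)@ry(s6*q[5]+k6) for q,_,_ in D]
    e=max(abs(M[2,2]-r[2,2]) for M,r in zip(Ms,RR))
    if e>.03: continue
    for s1,s7 in itertools.product([1,-1],repeat=2):
        N=[rz(s1*q[0])@M@rz(s7*q[6]) for M,(q,_,_) in zip(Ms,D)]
        # o1 from z axis azimuth in pt 3,2 ; o7 from pt1 zrow
        o1=np.arctan2(RR[2][1,2],RR[2][0,2])-np.arctan2(N[2][1,2],N[2][0,2])
        A=(rz(o1)@N[2]).T@RR[2];o7=np.arctan2(A[1,0],A[0,0])
        err=max(np.abs(rz(o1)@n@rz(o7)-r).max() for n,r in zip(N,RR))
        out.append((err,s1,s3,s4,s5,s6,s7,k3,k4,k5,k6,o1,o7))
out.sort()
for o in out[:6]:print(np.round(o,3))
E
```

```text
[ 1.000e-03 -1.000e+00 -1.000e+00  1.000e+00  1.000e+00 -1.000e+00
 -1.000e+00  0.000e+00  3.142e+00  3.142e+00  3.142e+00  0.000e+00
 -1.570e+00]
[ 1.000e-03 -1.000e+00 -1.000e+00 -1.000e+00  1.000e+00 -1.000e+00
 -1.000e+00  3.142e+00  3.142e+00  0.000e+00  3.142e+00  0.000e+00
 -1.570e+00]
[ 1.000e-03 -1.000e+00 -1.000e+00  1.000e+00 -1.000e+00  1.000e+00
 -1.000e+00  0.000e+00  0.000e+00  0.000e+00  0.000e+00  0.000e+00
  1.571e+00]
[ 1.000e-03 -1.000e+00 -1.000e+00 -1.000e+00 -1.000e+00 -1.000e+00
 -1.000e+00  3.142e+00  0.000e+00  0.000e+00  0.000e+00  0.000e+00
 -1.570e+00]
[ 1.000e-03 -1.000e+00 -1.000e+00 -1.000e+00  1.000e+00  1.000e+00
 -1.000e+00  3.142e+00  3.142e+00  3.142e+00  3.142e+00  0.000e+00
  1.571e+00]
[ 1.000e-03 -1.000e+00 -1.000e+00  1.000e+00  1.000e+00  1.000e+00
 -1.000e+00  0.000e+00  3.142e+00  0.000e+00  3.142e+00  0.000e+00
  1.571e+00]
```

```bash
export OMP_NUM_THREADS=1; cat > kin.py <<'E'
import numpy as np
from data import D
def rz(a):c,s=np.cos(a),np.sin(a);return np.array([[c,-s,0],[s,c,0],[0,0,1]])
def ry(a):c,s=np.cos(a),np.sin(a);return np.array([[c,0,s],[0,1,0],[-s,0,c]])
def frames(q):
    M=np.eye(3);o=[M]
    for i in range(7):
        M=M@(rz(-q[i]) if i%2==0 else ry(q[i]));o.append(M)
    return o
def cols(q):
    f=frames(q);return np.column_stack([f[0][:,2],f[3][:,2],f[5][:,2],f[7][:,2],f[3][:,0],f[5][:,0],f[7][:,0]])
LO=np.array([-2.88,-.31,-1.54,.2,-1.41,.19,-2.57]);HI=np.array([2.88,2.03,1.56,2.42,4.55,2.02,2.57])
E
timeout 60 python3 - <<'E'
from kin import *
p=np.concatenate([d[1] for d in D])
for k in(4,5,6,7):
    A=np.vstack([cols(d[0])[:,:k] for d in D]);x,_,_,_=np.linalg.lstsq(A,p,rcond=None);print(np.round(x,1),np.abs(A@x-p).max())
E
```

```text
[277.  535.9 457.2 323.3] 20.401228841586402
[263.6 534.5 441.3 314.5  15.5] 20.177799153642383
[217.7 600.6 379.2 446.   -6.6 -94.8] 9.635630919994497
[276.5 568.1 393.4 435.  -39.3 -42.5 -54.5] 1.853821259995982
```

```bash
export OMP_NUM_THREADS=1; timeout 100 python3 - <<'E'
from kin import *
import itertools
p=np.concatenate([d[1] for d in D])
names=[f"{a}{i}" for i in(1,2,3,4,5,6,7) for a in"xy"]
F=[frames(d[0]) for d in D]
base=[np.vstack([f[k][:,2:3] for f in F]) for k in(0,3,5,7)]
ex={n:np.vstack([f[int(n[1])][:,"xy".index(n[0])][:,None] for f in F]) for n in names}
out=[]
for k in(1,2,3):
  for c in itertools.combinations(names,k):
    A=np.hstack(base+[ex[n] for n in c]);x=np.linalg.lstsq(A,p,rcond=None)[0];out.append((np.abs(A@x-p).max(),c,np.round(x,1)))
for k in(1,2,3):
    for o in sorted([o for o in out if len(o[1])==k],key=lambda o:o[0])[:6]:print(o)
E
```

```text
(np.float64(4.445596663508013), ('y3',), array([308.5, 527.3, 455.5, 349.7, -18. ]))
(np.float64(4.445596663508013), ('y4',), array([308.5, 527.3, 455.5, 349.7, -18. ]))
(np.float64(6.578621171717572), ('y1',), array([383.4, 482.4, 489.2, 363.6, -33. ]))
(np.float64(6.578621171717572), ('y2',), array([383.4, 482.4, 489.2, 363.6, -33. ]))
(np.float64(7.966058306323248), ('x1',), array([324.1, 518.3, 427.2, 376.1,  32.5]))
(np.float64(8.449983021643106), ('y7',), array([340.3, 515.3, 464. , 359.5, -21.9]))
(np.float64(0.32945249807809773), ('y1', 'y3'), array([348. , 504.8, 471.5, 359.4, -15.8, -11.5]))
(np.float64(0.32945249807809773), ('y1', 'y4'), array([348. , 504.8, 471.5, 359.4, -15.8, -11.5]))
(np.float64(0.32945249807809773), ('y2', 'y3'), array([348. , 504.8, 471.5, 359.4, -15.8, -11.5]))
(np.float64(0.32945249807809773), ('y2', 'y4'), array([348. , 504.8, 471.5, 359.4, -15.8, -11.5]))
(np.float64(0.6499916914061146), ('y3', 'y5'), array([335.3, 514.1, 459.3, 359.8, -13.6,  -9.9]))
(np.float64(0.6499916914061146), ('y3', 'y6'), array([335.3, 514.1, 459.3, 359.8, -13.6,  -9.9]))
(np.float64(0.08973432143153559), ('y1', 'y3', 'x6'), array([350.8, 503.5, 469.2, 362.5, -17.5, -10.3,  -3.1]))
(np.float64(0.08973432143153559), ('y1', 'y4', 'x6'), array([350.8, 503.5, 469.2, 362.5, -17.5, -10.3,  -3.1]))
(np.float64(0.08973432143153559), ('y2', 'y3', 'x6'), array([350.8, 503.5, 469.2, 362.5, -17.5, -10.3,  -3.1]))
(np.float64(0.08973432143153559), ('y2', 'y4', 'x6'), array([350.8, 503.5, 469.2, 362.5, -17.5, -10.3,  -3.1]))
(np.float64(0.10894057699806581), ('y1', 'y3', 'x5'), array([343.6, 508.1, 467.7, 363.4, -15.5, -11.1,  -3.9]))
(np.float64(0.10894057699806581), ('y1', 'y4', 'x5'), array([343.6, 508.1, 467.7, 363.4, -15.5, -11.1,  -3.9]))
```

```bash
export OMP_NUM_THREADS=1; cat >> kin.py <<'E'
from scipy.spatial.transform import Rotation as R
PAR=dict(d1=348.,L1=504.8,L2=471.5,L3=359.4,y1=-15.8,y3=-11.5)
RT=rz(np.pi/2)
def fk(q,jac=False):
    P=PAR;f=frames(q)
    s=np.array([0,0,P["d1"]])+f[1][:,1]*P["y1"]
    e=s+f[3][:,2]*P["L1"]+f[3][:,1]*P["y3"]
    w=e+f[5][:,2]*P["L2"];t=w+f[7][:,2]*P["L3"]
    if not jac:return t,f[7]@RT
    J=np.zeros((6,7))
    for i,(c,k,sg) in enumerate([(s,0,-1),(s,1,1),(s,2,-1),(e,3,1),(w,4,-1),(w,5,1),(w,6,-1)]):
        a=sg*(f[k][:,2] if i%2==0 else f[k][:,1])
        J[:3,i]=np.cross(a,t-c)/300;J[3:,i]=a
    return t,f[7]@RT,J
def rv(M):
    return R.from_matrix(M).as_rotvec()
MID=(LO+HI)/2
def ik(p,r,q0,n=80):
    Rm=r.as_matrix();q=np.array(q0,float)
    for _ in range(n):
        t,M,J=fk(q,True);e=np.r_[(p-t)/300,rv(Rm@M.T)]
        if np.abs(e).max()<1e-3: return q,True
        act=np.ones(7,bool)
        for _ in range(3):
            Ja=J*act
            dq=Ja.T@np.linalg.solve(Ja@Ja.T+1e-4*np.eye(6),e)
            bad=act&(((q+dq<LO+.02)&(dq<0)&(q<LO+.03))|((q+dq>HI-.02)&(dq>0)&(q>HI-.03)))
            if not bad.any():break
            act&=~bad
        m=np.abs(dq).max()
        q=np.clip(q+dq*min(1,.4/max(m,1e-9)),LO+.02,HI-.02)
    return q,False
def margin(q): return np.min(np.minimum(q-LO,HI-q))
def best(p,r,seeds):
    b=None
    for s in seeds:
        q,ok=ik(p,r,s)
        if ok and (b is None or margin(q)>margin(b)): b=q
    return b
def seeds(p,n=12,rng=np.random.default_rng(0)):
    az=np.arctan2(p[1],p[0]);S=[]
    for i in range(n):
        q=LO+(HI-LO)*rng.uniform(.1,.9,7);q[0]=np.clip(-az-q[2],-2.7,2.7);q[3]=rng.uniform(1.2,2.2);S.append(q)
    return S
E
timeout 250 python3 - <<'E'
from plan import *;from kin import *
import time;t0=time.time()
for d in D: t,M=fk(d[0]);print(np.round(t-d[1],1))
for flip in(0,1):
  for L in(66,76):
    G=FOOT+L*U
    for t in(.2,.35,.45,.55,.65):
        r=tool(YAW,t)*R.from_rotvec([0,0,np.pi*flip]);p=G+19*r.apply([0,0,1])
        q=best(p,r,seeds(p,16))
        print(flip,L,t,None if q is None else (np.round(q,2).tolist(),round(margin(q),2)),round(time.time()-t0))
E
```

```text
[ 0.1 -0.2  0.2]
[-0.2  0.3 -0.3]
[ 0.1 -0.2  0.2]
0 66 0.2 ([0.76, 0.53, -0.99, 2.21, 0.85, 0.58, -2.25], np.float64(0.21)) 1
0 66 0.35 ([0.42, 0.34, -0.54, 2.33, 0.71, 0.22, -2.16], np.float64(0.03)) 2
0 66 0.45 None 3
0 66 0.55 None 4
0 66 0.65 None 5
0 76 0.2 ([0.62, 0.44, -0.8, 2.19, 0.65, 0.51, -2.07], np.float64(0.23)) 6
0 76 0.35 ([-0.57, 0.32, 0.57, 2.35, -0.89, 0.26, -0.63], np.float64(0.07)) 7
0 76 0.45 None 8
0 76 0.55 None 9
0 76 0.65 None 10
1 66 0.2 ([0.86, 0.61, -1.12, 2.2, 0.98, 0.66, 0.79], np.float64(0.22)) 10
1 66 0.35 ([0.77, 0.46, -0.94, 2.32, 1.13, 0.37, 0.63], np.float64(0.1)) 10
1 66 0.45 ([1.08, 0.79, -1.36, 2.39, 1.64, 0.69, 0.27], np.float64(0.03)) 11
1 66 0.55 None 12
1 66 0.65 None 13
1 76 0.2 ([0.74, 0.51, -0.97, 2.19, 0.8, 0.58, 0.94], np.float64(0.23)) 13
1 76 0.35 ([0.99, 0.66, -1.25, 2.3, 1.31, 0.61, 0.52], np.float64(0.12)) 13
1 76 0.45 ([1.09, 0.8, -1.39, 2.37, 1.61, 0.72, 0.31], np.float64(0.05)) 14
1 76 0.55 None 15
1 76 0.65 None 16
```

```bash
export OMP_NUM_THREADS=1; cat > gr.py <<'E'
from plan import *;from kin import *
N=np.array([-np.cos(.7)*np.cos(YAW),-np.cos(.7)*np.sin(YAW),np.sin(.7)]);SY=np.cross(U,N)
RC=R.from_matrix(np.column_stack([N,SY,U]))  # cup frame in stand: x=N,z=U
def rel_grasp(g,e,flip):
    "tool rotation in cup frame"
    a=np.array([-np.cos(g),np.sin(g),0]);z=np.cos(e)*a-np.sin(e)*np.array([0,0,1.])
    x=np.array([0,0,1.])-z[2]*z;x/=np.linalg.norm(x)
    if flip:x=-x
    return R.from_matrix(np.column_stack([x,np.cross(z,x),z]))
def grasp_pose(g,e,flip,L,back=0):
    r=RC*rel_grasp(g,e,flip);return FOOT+L*U+(19-back)*r.apply([0,0,1]),r
def cup_rot(az,el,b):
    "cup z at azimuth az, elevation el, spun b"
    return R.from_euler("ZYZ",[az,np.pi/2-el,b])
def pour_pose(g,e,flip,L,az,el,b,mz,xy=CAN):
    rc=cup_rot(az,el,b);r=rc*rel_grasp(g,e,flip)
    u=rc.apply([0,0,1]);return np.r_[xy,mz]-(110-L)*u+19*r.apply([0,0,1]),r
E
timeout 400 python3 - <<'E'
from gr import *
import time;t0=time.time();L=74
gs=[]
for flip in(0,1):
  for g in(-.5,-.25,0,.25,.5):
    for e in(.15,.3,.45):
        p,r=grasp_pose(g,e,flip,L);q=best(p,r,seeds(p,12))
        if q is not None: gs.append((margin(q),flip,g,e,q))
gs.sort(key=lambda a:-a[0])
for x in gs[:12]:print(round(x[0],2),*x[1:4],np.round(x[4],2).tolist(),"toolz",np.round((RC*rel_grasp(*x[2:4],x[1])).apply([0,0,1]),2))
print(time.time()-t0)
rng=np.random.default_rng(1)
for m,flip,g,e,q0 in gs[:8]:
    o=[]
    for k in range(60):
        az,b=rng.uniform(-np.pi,np.pi,2)
        p,r=pour_pose(g,e,flip,L,az,-.6,b,140)
        z=r.apply([0,0,1])
        if z[2]>-.25: continue
        q,ok=ik(p,r,q0,60)
        if ok:o.append((round(margin(q),2),round(np.abs(q-q0).max(),2),round(az,2),round(b,2),np.round(q,2).tolist(),np.round(z,2)))
    o.sort(key=lambda a:-a[0])
    print(flip,g,e,len(o));[print("   ",*x) for x in o[:3]]
print(time.time()-t0)
E
```

```text
0.21 0 -0.5 0.45 [1.12, 0.69, -1.02, 2.2, 0.04, 0.4, -0.87] toolz [ 0.26  0.48 -0.84]
0.19 1 -0.5 0.45 [1.31, 1.0, -1.35, 2.19, 0.83, 0.57, 1.57] toolz [ 0.26  0.48 -0.84]
0.15 1 -0.5 0.3 [1.41, 1.09, -1.36, 2.27, 1.0, 0.45, 1.49] toolz [ 0.38  0.52 -0.77]
0.13 0 -0.5 0.3 [0.75, 0.49, -0.45, 2.29, -1.19, 0.5, 0.33] toolz [ 0.38  0.52 -0.77]
0.13 1 0.5 0.45 [0.52, 0.73, -1.16, 2.29, 1.53, 1.19, -0.24] toolz [ 0.39 -0.38 -0.84]
0.12 1 -0.25 0.45 [1.23, 0.85, -1.35, 2.3, 1.23, 0.52, 0.94] toolz [ 0.35  0.28 -0.89]
0.1 0 -0.25 0.45 [0.38, 0.34, -0.27, 2.32, -0.98, 0.29, -0.21] toolz [ 0.35  0.28 -0.89]
0.08 1 -0.5 0.15 [1.5, 1.19, -1.35, 2.34, 1.25, 0.33, 1.37] toolz [ 0.49  0.55 -0.67]
0.07 0 -0.5 0.15 [1.16, 0.7, -0.85, 2.34, -1.34, 0.31, 0.63] toolz [ 0.49  0.55 -0.67]
0.07 0 0.5 0.45 [-1.46, 0.95, 1.32, 2.35, -1.14, 0.42, -1.1] toolz [ 0.39 -0.38 -0.84]
0.07 1 0 0.45 [1.07, 0.79, -1.38, 2.35, 1.54, 0.72, 0.35] toolz [ 0.4   0.06 -0.91]
0.06 1 0.25 0.45 [0.43, 0.4, -0.79, 2.36, 1.45, 0.55, -0.01] toolz [ 0.42 -0.16 -0.89]
20.305493354797363
0 -0.5 0.45 10
    0.67 1.03 -1.42 -3.1 [1.2
[... 1525 characters left out ...]
 1.51, 0.98] [ 0.1   0.95 -0.29]
    0.3 1.16 -1.65 -2.92 [1.7, 1.3, -1.24, 1.76, 0.06, 0.96, 0.58] [ 0.47  0.78 -0.42]
0 -0.25 0.45 13
    0.73 1.52 0.56 2.44 [-0.4, 0.93, 0.55, 1.68, 0.54, 1.29, -1.21] [-0.48 -0.77 -0.42]
    0.33 1.85 -1.94 2.89 [0.58, 0.84, 0.37, 1.67, -1.08, 1.59, -2.05] [ 0.31  0.81 -0.5 ]
    0.22 2.17 1.29 2.42 [-0.78, 0.89, 0.84, 2.2, 1.19, 0.57, -1.53] [ 0.17 -0.89 -0.42]
1 -0.5 0.15 13
    0.37 1.32 -1.01 2.68 [1.14, 1.1, -1.04, 1.34, 0.32, 1.65, 0.68] [-0.33  0.6  -0.73]
    0.36 1.1 -0.83 -3.04 [1.43, 1.21, -1.18, 1.48, 0.21, 1.43, 0.92] [ 0.02  0.81 -0.59]
    0.36 1.07 -1.69 2.87 [1.54, 1.03, -1.18, 1.75, 0.18, 0.99, 0.3] [ 0.3   0.64 -0.71]
24.379716873168945
```

```bash
export OMP_NUM_THREADS=1; timeout 400 python3 - <<'E'
from gr import *
g,e,fl,L,B=-.4,.4,0,74,6
q=np.array([1.509,.501,-.427,1.55,.221,1.138,-.21])
P={}
for nm,b in(("pre",110),("grasp",B)):
    p,r=grasp_pose(g,e,fl,L,b);q,ok=ik(p,r,q);print(nm,ok,np.round(p),np.round(q,2).tolist(),round(margin(q),2),np.round(fk(q)[0]-p,1))
qg=q;q,ok=ik(p+[0,0,80],r,q);print("lift",ok,np.round(q,2).tolist(),round(margin(q),2))
ql=q;rl=r
rng=np.random.default_rng(2);o=[]
for k in range(500):
    az,b=rng.uniform(-np.pi,np.pi,2)
    rc=cup_rot(az,-.65,b)
    if (RC.inv()*rc).magnitude()>2.3: continue
    xy=CAN-20*np.array([np.cos(az),np.sin(az)])
    p1,r1=pour_pose(g,e,fl,L,az,-.65,b,140,xy)
    if r1.apply([0,0,1])[2]>-.25: continue
    q1,ok=ik(p1,r1,ql,60)
    if ok:o.append((margin(q1)-.15*(RC.inv()*rc).magnitude(),az,b,(RC.inv()*rc).magnitude(),q1,r1.apply([0,0,1])))
o.sort(key=lambda a:-a[0])
from scipy.spatial.transform import Slerp
for m,az,b,mag,q1,z in o[:8]:
    xy=CAN-20*np.array([np.cos(az),np.sin(az)]);rc1=cup_rot(az,-.65,b);rg=rel_grasp(g,e,fl)
    sl=Slerp([0,1],R.concatenate([RC,rc1]));q=ql.copy();mm=9;fails=0;els=[]
    for s in np.linspace(0,1,9):
        rc=sl(s);r=rc*rg;u=rc.apply([0,0,1]);p=np.r_[xy,150]-(110-L)*u+(19-B)*r.apply([0,0,1])
        q,ok=ik(p,r,q);fails+=not ok;mm=min(mm,margin(q));els.append(round(np.arcsin(u[2]),2))
    print(round(az,2),round(b,2),"mag",round(mag,2),np.round(q1,2).tolist(),np.round(z,2),"path margin",round(mm,2),"fails",fails,els)
E
```

```text
pre True [463. -23. 181.] [1.24, 0.26, -0.92, 2.26, -0.59, 0.6, -0.35] 0.16 [-0.  0. -0.]
grasp True [498.  20.  94.] [1.0, 0.52, -0.85, 2.28, -0.47, 0.28, -0.47] 0.09 [ 0. -0. -0.]
lift True [1.09, 0.32, -0.93, 2.24, -0.53, 0.5, -0.51] 0.18
-1.25 -2.79 mag 1.96 [1.16, 0.92, -0.37, 1.7, -0.8, 1.38, -1.59] [ 0.38  0.88 -0.3 ] path margin 0.47 fails 0 [np.float64(0.87), np.float64(0.73), np.float64(0.55), np.float64(0.36), np.float64(0.16), np.float64(-0.05), np.float64(-0.25), np.float64(-0.46), np.float64(-0.65)]
-1.48 -3.07 mag 2.09 [1.08, 0.85, -0.31, 1.71, -0.79, 1.33, -1.82] [ 0.34  0.84 -0.42] path margin 0.48 fails 0 [np.float64(0.87), np.float64(0.71), np.float64(0.53), np.float64(0.32), np.float64(0.12), np.float64(-0.09), np.float64(-0.29), np.float64(-0.48), np.float64(-0.65)]
-1.14 -2.83 mag 1.9 [1.09, 0.94, -0.33, 1.6, -0.71, 1.48, -1.63] [ 0.24  0.92 -0.32] path margin 0.47 fails 0 [np.float64(0.87), np.float64(0.72), np.float64(0.54), np.float64(0.35), np.float64(0.15), np.float64(-0.06), np.float64(-0.26), np.float64(-0.46), np.float64(-0.65)]
0.71 2.12 mag 1.8 [0.13, 
[... 650 characters left out ...]
, np.float64(0.73), np.float64(0.56), np.float64(0.37), np.float64(0.18), np.float64(-0.03), np.float64(-0.23), np.float64(-0.44), np.float64(-0.65)]
1.0 2.72 mag 1.71 [0.26, 0.81, -0.31, 1.69, 1.02, 1.58, -1.12] [-0.45 -0.74 -0.5 ] path margin 0.49 fails 0 [np.float64(0.87), np.float64(0.71), np.float64(0.53), np.float64(0.34), np.float64(0.15), np.float64(-0.05), np.float64(-0.25), np.float64(-0.45), np.float64(-0.65)]
1.09 2.81 mag 1.74 [0.26, 0.82, -0.31, 1.67, 1.02, 1.59, -1.03] [-0.46 -0.74 -0.5 ] path margin 0.48 fails 0 [np.float64(0.87), np.float64(0.71), np.float64(0.53), np.float64(0.34), np.float64(0.14), np.float64(-0.06), np.float64(-0.26), np.float64(-0.45), np.float64(-0.65)]
```

```bash
export OMP_NUM_THREADS=1; cat > go.py <<'E'
from gr import *
from workcell import env
g,e,fl,L,B=-.4,.4,0,74,6
def sync():
    s=env.sense();S.put(s["eef_pos"],R.from_rotvec(s["orientation"]))
def to(p,r):
    p0,r0=S.get();v=rel(p,r,p0,r0);print("rel",v,"dist",round(np.linalg.norm(v[:3])),"deg",round(np.degrees(np.linalg.norm(v[3:]))))
    return v
E
python3 - <<'E'
from go import *
sync();p,r=grasp_pose(g,e,fl,L,110);to([400,-250,240],r)
E
```

```text
rel [-54.7, 108.9, -66.3, 0.372, -0.214, -0.119] dist 139 deg 26
```

Request:
{"api": "arm_command", "payload": {"commands": [-55,110,-66,0.37,-0.21,-0.12,1,-55,110,-66,0.37,-0.21,-0.12,1,-55,110,-66,0.37,-0.21,-0.12,1,-55,110,-66,0.37,-0.21,-0.12,1,-55,110,-66,0.37,-0.21,-0.12,1,-55,110,-66,0.37,-0.21,-0.12,1,-55,110,-66,0.37,-0.21,-0.12,1,-55,110,-66,0.37,-0.21,-0.12,1,-55,110,-66,0.37,-0.21,-0.12,1,-55,110,-66,0.37,-0.21,-0.12,1]}}

```text
time_s: 3.5
eef_pos: [349.9, -180.2, 293.1]
orientation: [-2.702, -0.536, -0.617]
contact_force: [0.2, -0.3, 0.0]
width: 0.995
grasp_force: 0.0
```

```bash
export OMP_NUM_THREADS=1; python3 st.py -55,110,-66,.37,-.21,-.12; python3 - <<'E'
from go import *
to(*grasp_pose(g,e,fl,L,110))
E
```

```text
t 3.5 eef [ 349.9 -180.2  293.1] err [-50.3  70.9  53.6] angerr 2.02 q [2.661, -0.306, -1.535, 2.124, -0.812, 1.39, 0.288] F [ 0.2 -0.3  0. ] w 0.995 gf 0.0
rel [88.4, -156.1, 164.8, 0.002, -0.003, 0.001] dist 244 deg 0
```

```bash
export OMP_NUM_THREADS=1; cat >> go.py <<'E'
def walk(q,p,r,n=14):
    from scipy.spatial.transform import Slerp
    t,M=fk(q);r0=R.from_matrix(M);sl=Slerp([0,1],R.concatenate([r0,r]))
    mm=9
    for s in np.linspace(0,1,n+1)[1:]:
        q,ok=ik(t+(p-t)*s,sl(s),q,10);mm=min(mm,margin(q))
    e=fk(q);return q,np.linalg.norm(e[0]-p),ang(R.from_matrix(e[1]),r),mm
E
timeout 100 python3 - <<'E'
from go import *
q0=env.sense()["joint_positions"];pp,rp=grasp_pose(g,e,fl,L,110);pg,_=grasp_pose(g,e,fl,L,B)
r0=R.from_rotvec([-3.098,-.508,0.])
for A,rA in(([207,-616,231],r0),([207,-616,231],rp),([300,-520,280],rp),([400,-420,280],rp),([400,-550,280],rp)):
    A=np.array(A,float);q,d,a,m=walk(q0,A,rA);print(A,np.round(q,2).tolist(),round(d),round(a),round(m,2))
    q,d,a,m=walk(q,pp,rp);print("   pre",np.round(q,2).tolist(),round(d),round(a),round(m,2))
    q,d,a,m=walk(q,pg,rp);print("   grasp",np.round(q,2).tolist(),round(d),round(a),round(m,2))
E
```

```text
[ 207. -616.  231.] [2.86, -0.29, -1.52, 2.06, -0.38, 0.76, 0.27] 138 21 0.02
   pre [2.05, -0.29, -1.52, 2.35, -1.09, 0.92, 0.05] 44 6 0.02
   grasp [1.83, -0.29, -1.52, 2.4, -1.26, 0.7, 0.06] 116 13 0.02
[ 207. -616.  231.] [1.92, 0.93, -0.96, 1.23, 0.21, 1.54, -0.1] 0 0 0.02
   pre [1.51, 0.44, -1.28, 2.26, -0.2, 0.53, -0.71] 0 0 0.16
   grasp [1.1, 0.6, -0.99, 2.27, -0.1, 0.26, -0.82] 0 0 0.07
[ 300. -520.  280.] [2.86, -0.13, -1.52, 1.99, -0.6, 1.1, 0.32] 131 26 0.02
   pre [2.05, -0.29, -1.52, 2.35, -1.09, 0.92, 0.05] 44 6 0.02
   grasp [1.83, -0.29, -1.52, 2.4, -1.26, 0.7, 0.06] 116 13 0.02
[ 400. -420.  280.] [2.78, -0.29, -1.52, 2.01, -0.82, 1.21, 0.32] 106 21 0.02
   pre [2.04, -0.29, -1.51, 2.35, -1.09, 0.92, 0.05] 44 6 0.02
   grasp [1.83, -0.29, -1.51, 2.4, -1.26, 0.7, 0.06] 117 13 0.02
[ 400. -550.  280.] [2.85, -0.29, -1.52, 1.97, -0.83, 1.11, 0.36] 164 30 0.02
   pre [2.05, -0.29, -1.52, 2.35, -1.09, 0.92, 0.05] 44 6 0.02
   grasp [1.83, -0.29, -1.52, 2.4, -1.26, 0.7, 0.06] 116 13 0.02
```

```bash
export OMP_NUM_THREADS=1; timeout 100 python3 - <<'E'
from go import *
q0=np.array(env.sense()["joint_positions"]);print(np.round(q0,3),"fk err",np.round(fk(q0)[0]-env.sense()["eef_pos"],1))
pp,rp=grasp_pose(g,e,fl,L,110);pg,_=grasp_pose(g,e,fl,L,B)
# replay check of my sim versus what happened
qa,d,a,m=walk(np.array([1.62,.097,-.712,2.175,-.299,.806,-.21]),np.array([433,5,171.]),tool(YAW,.7));print("replay1",np.round(qa,2),"real 2.18,-.227,-1.5,2.419,-1.375,.707,.309")
qb,d,a,m=walk(np.array([2.18,-.227,-1.5,2.419,-1.375,.707,.309]),np.array([400,-250,240.]),rp);print("replay2",np.round(qb,2))
T={"start":[1.509,.501,-.427,1.55,.221,1.138,-.21],"p2":[1.62,.097,-.712,2.175,-.299,.806,-.21],"pre":[1.24,.26,-.92,2.26,-.59,.6,-.35],"hi":[1.5,.4,-.7,1.7,-.2,1.0,-.2],"far":[1.3,.9,-.7,1.4,-.2,.9,-.3]}
for n,qt in T.items():
    q=q0.copy();qt=np.array(qt);mm=9
    for s in np.linspace(0,1,21)[1:]:
        t,M=fk(q0+(qt-q0)*s);q,ok=ik(t,R.from_matrix(M),q,10);mm=min(mm,margin(q))
    t,M=fk(qt);er=np.linalg.norm(fk(q)[0]-t)
    print(n,np.round(t),np.round(q,2).tolist(),round(er))
    q,d,a,m=walk(q,pp,rp);print("   pre",np.round(q,2).tolist(),round(d),round(a),round(m,2))
E
```

```text
[ 2.661 -0.306 -1.535  2.124 -0.812  1.39   0.288] fk err [0.1 0.3 0.1]
replay1 [ 1.26  0.01 -1.19  2.4  -0.56  0.28 -0.82] real 2.18,-.227,-1.5,2.419,-1.375,.707,.309
replay2 [ 2.6  -0.29 -1.52  2.16 -0.86  1.2   0.28]
start [ 207. -616.  232.] [2.86, -0.29, -1.52, 2.06, -0.38, 0.76, 0.27] 137
   pre [2.05, -0.29, -1.52, 2.35, -1.09, 0.92, 0.05] 44 6 0.02
p2 [ 314. -304.  211.] [2.65, -0.29, -1.52, 2.22, -0.73, 0.96, 0.23] 20
   pre [2.05, -0.29, -1.52, 2.35, -1.09, 0.92, 0.05] 44 6 0.02
pre [466. -27. 183.] [2.05, -0.29, -1.52, 2.35, -1.09, 0.92, 0.05] 43
   pre [2.05, -0.29, -1.52, 2.35, -1.09, 0.92, 0.05] 44 6 0.02
hi [ 453. -427.  290.] [2.66, -0.29, -1.52, 2.01, -0.85, 1.0, 0.32] 89
   pre [2.05, -0.29, -1.52, 2.35, -1.09, 0.92, 0.05] 44 6 0.02
far [ 634. -452.  150.] [2.51, -0.29, -1.52, 2.22, -1.35, 0.77, 0.46] 255
   pre [2.05, -0.29, -1.52, 2.35, -1.09, 0.92, 0.05] 44 6 0.02
```

```bash
export OMP_NUM_THREADS=1; timeout 150 python3 - <<'E'
from go import *
import time;t0=time.time()
q0=np.array(env.sense()["joint_positions"])
pp,rp=grasp_pose(g,e,fl,L,110);t,M=fk(q0);rc=R.from_matrix(M)
rng=np.random.default_rng(0);out=[]
while time.time()-t0<110:
    A=t+rng.uniform([-150,-350,-80],[250,100,200]);w=rng.uniform(-1,1,3)*.7
    if np.hypot(*A[:2])<330 or A[2]<200: continue
    rA=rc*R.from_rotvec(w);sc=0;qs=[]
    for n in(8,24):
        q,d,a,m=walk(q0,A,rA,n)
        ok=d<5 and margin(q)>.15;sc+=ok
        if not ok:break
    if sc==2: out.append((margin(q),A,w,q))
out.sort(key=lambda a:-a[0]);print(len(out))
for m,A,w,q in out[:8]:
    q2,d,a,_=walk(q,pp,rp);print(round(m,2),np.round(A),np.round(w,2),np.round(q,2).tolist(),"pre",round(d),np.round(q2,2).tolist())
E
```

```text
139
0.55 [ 383. -413.  250.] [ 0.3   0.67 -0.33] [1.85, 1.09, -0.97, 1.48, -0.31, 1.47, 0.3] pre 0 [1.35, 0.31, -1.05, 2.26, -0.49, 0.58, -0.44]
0.54 [ 291. -348.  235.] [0.36 0.49 0.36] [2.11, 0.92, -1.0, 1.81, -0.29, 1.31, -0.27] pre 0 [1.46, 0.39, -1.2, 2.26, -0.32, 0.55, -0.59]
0.54 [ 238. -475.  222.] [ 0.15  0.38 -0.01] [2.1, 0.96, -1.0, 1.55, -0.09, 1.42, 0.03] pre 0 [1.46, 0.38, -1.2, 2.26, -0.33, 0.55, -0.59]
0.53 [ 377. -466.  324.] [0.5  0.59 0.58] [1.92, 1.03, -1.0, 1.42, -0.42, 1.49, -0.64] pre 0 [1.48, 0.4, -1.23, 2.26, -0.29, 0.54, -0.62]
0.52 [ 314. -490.  315.] [0.27 0.45 0.4 ] [2.0, 0.92, -1.02, 1.43, -0.26, 1.49, -0.46] pre 0 [1.48, 0.4, -1.23, 2.26, -0.28, 0.54, -0.63]
0.52 [ 326. -444.  219.] [-0.03  0.34  0.44] [2.09, 0.75, -1.02, 1.81, -0.23, 1.0, -0.37] pre 0 [1.48, 0.4, -1.23, 2.26, -0.28, 0.54, -0.63]
0.52 [ 311. -297.  247.] [ 0.35  0.63 -0.62] [1.96, 0.99, -1.02, 1.75, -0.24, 1.46, 0.58] pre 0 [1.33, 0.3, -1.03, 2.26, -0.51, 0.58, -0.42]
0.51 [ 586. -366.  310.] [-0.34  0.65 -0.61] [1.75, 0.79, -1.03, 1.84, -0.83, 0.73, 0.93] pre 0 [1.18, 0.24, -0.85, 2.27, -0.63, 0.62, -0.31]
```

Many escapes exist. I'll take (383,-413,250) with a turn of (.3,.67,-.33).

```bash
export OMP_NUM_THREADS=1; python3 - <<'E'
from go import *
sync();p0,r0=S.get();to([383,-413,260],r0*R.from_rotvec([.3,.67,-.33]))
E
```

```text
rel [-54.2, 226.0, -48.7, 0.3, 0.67, -0.33] dist 237 deg 46
```

Request:
{"api": "arm_command", "payload": {"commands": [-8,32,-7,0.04,0.1,-0.05,1,-16,65,-14,0.09,0.2,-0.1,1,-23,97,-21,0.13,0.29,-0.14,1,-31,129,-28,0.17,0.38,-0.19,1,-39,161,-35,0.21,0.48,-0.24,1,-46,194,-42,0.26,0.57,-0.28,1,-54,226,-49,0.3,0.67,-0.33,1,-54,226,-49,0.3,0.67,-0.33,1,-54,226,-49,0.3,0.67,-0.33,1,-54,226,-49,0.3,0.67,-0.33,1]}}

```text
time_s: 4.33
eef_pos: [313.1, -85.5, 457.6]
orientation: [-2.027, -0.797, -1.333]
contact_force: [0.1, 0.6, 0.1]
width: 0.999
grasp_force: 0.0
```

```bash
export OMP_NUM_THREADS=1; python3 st.py -54,226,-49,.3,.67,-.33; python3 - <<'E'
from go import *
q=np.array(env.sense()["joint_positions"]);pp,rp=grasp_pose(g,e,fl,L,110);to(pp,rp);print(walk(q,pp,rp))
E
```

```text
t 4.33 eef [313.1 -85.5 457.6] err [-70.  327.5 197.2] angerr 2.95 q [2.877, -0.145, -1.534, 2.198, -0.978, 1.927, 0.749] F [0.1 0.6 0.1] w 0.999 gf 0.0
rel [4.7, -169.2, 368.9, -0.268, -0.655, 0.343] dist 406 deg 45
(array([ 2.05061781, -0.28995992, -1.52      ,  2.35339579, -1.08990449,
        0.92147389,  0.05157099]), np.float64(43.7271476488438), np.float64(6.254812032379492), np.float64(0.020000000000000018))
```

```bash
export OMP_NUM_THREADS=1; timeout 100 python3 - <<'E'
from go import *
sync()
q0=np.array(env.sense()["joint_positions"]);pp,rp=grasp_pose(g,e,fl,L,110)
def path(q,qg,n=40):
    Q=[q.copy()]
    for _ in range(n):
        J=fk(q,True)[2];v=np.linalg.pinv(J)@J@(qg-q);m=np.abs(v).max()
        if m<.02:break
        q=q+v*min(1,.06/m);Q.append(q.copy())
    return np.array(Q)
J=fk(q0,True)[2];n=np.linalg.svd(J)[2][-1];print("null",np.round(n,2))
rng=np.random.default_rng(0);out=[]
G=[np.array(x) for x in([1.509,.501,-.427,1.55,.221,1.138,-.21],[1.62,.097,-.712,2.175,-.299,.806,-.21],[1.24,.26,-.92,2.26,-.59,.6,-.35])]
G+=[np.clip(G[i%3]+rng.uniform(-.6,.6,7),LO+.2,HI-.2) for i in range(400)]
for qg in G:
    Q=path(q0,qg)
    ok=np.all(Q[2:]>LO+.01)and np.all(Q[2:]<HI-.01)
    zs=min(fk(x)[0][2] for x in Q)
    dist=sum(np.linalg.norm(fk(a)[0]-fk(b)[0]) for a,b in zip(Q,Q[1:]))
    if ok and zs>200:
        qf=Q[-1];out.append((margin(qf),len(Q),dist,qf,Q))
out.sort(key=lambda a:-a[0]);print(len(out))
import pickle
for m,k,d,qf,Q in out[:5]:
    print(round(m,2),k,round(d),np.round(qf,2).tolist(),np.round(Q[5],2).tolist(),np.round(fk(qf)[0]),[round(x) if i<1 else np.round(x,2).tolist() for i,x in enumerate(walk(qf,pp,rp)[1::-1])])
pickle.dump(out[:5],open("esc.pkl","wb"))
E
```

```text
null [ 0.29 -0.63  0.09 -0.   -0.14  0.55  0.42]
0
```

```bash
export OMP_NUM_THREADS=1; timeout 100 python3 - <<'E'
from go import *
import pickle
q0=np.array(env.sense()["joint_positions"]);pp,rp=grasp_pose(g,e,fl,L,110)
def path(q,qg,n=40):
    Q=[q.copy()]
    for _ in range(n):
        J=fk(q,True)[2];v=np.linalg.pinv(J)@J@(qg-q);m=np.abs(v).max()
        if m<.02:break
        q=q+v*min(1,.06/m);Q.append(q.copy())
        if (q<LO-.002).any() or (q>HI+.002).any(): return np.array(Q),False
    return np.array(Q),True
rng=np.random.default_rng(0);out=[];fail=np.zeros((2,7),int)
import time;t0=time.time();k=0
while time.time()-t0<60:
    qg=LO+(HI-LO)*rng.uniform(.1,.9,7);qg[0]=rng.uniform(.3,2.6);k+=1
    Q,ok=path(q0,qg)
    if not ok: fail[0]+=Q[-1]<LO-.002;fail[1]+=Q[-1]>HI+.002;continue
    zs=min(fk(x)[0][2] for x in Q);
    if zs<200: continue
    out.append((margin(Q[-1]),len(Q),Q[-1],Q))
print(k,fail.tolist(),len(out))
out.sort(key=lambda a:-a[0])
for m,k,qf,Q in out[:8]:
    t,M=fk(qf);w=walk(qf,pp,rp)
    print(round(m,2),k,np.round(qf,2).tolist(),np.round(t),"down",round(M[2,2],2),"pre",round(w[1]),np.round(w[0],2).tolist())
pickle.dump(out[:8],open("esc.pkl","wb"))
E
```

```text
9457 [[0, 2111, 150, 0, 5, 0, 0], [4717, 0, 0, 0, 0, 1706, 1]] 607
0.85 41 [1.78, 0.88, -0.68, 1.18, 1.41, 1.17, 1.19] [-108. -956.  276.] down -0.68 pre 0 [1.48, 0.4, -1.23, 2.26, -0.29, 0.54, -0.62]
0.78 41 [1.47, 0.97, -0.76, 0.98, 1.19, 1.01, 0.75] [ 299. -985.  259.] down -0.79 pre 0 [1.52, 0.46, -1.3, 2.26, -0.16, 0.53, -0.74]
0.77 41 [1.75, 0.63, -0.77, 1.38, -0.05, 0.97, 1.64] [ 371. -693.  323.] down -0.85 pre 0 [1.13, 0.23, -0.79, 2.27, -0.66, 0.63, -0.28]
0.74 41 [1.63, 0.86, -0.8, 1.11, 1.35, 1.28, 0.94] [  82. -942.  318.] down -0.74 pre 0 [1.53, 0.46, -1.31, 2.26, -0.14, 0.53, -0.76]
0.7 41 [1.52, 0.72, -0.84, 1.47, 0.73, 0.96, 0.75] [ 396. -683.  205.] down -0.96 pre 0 [1.42, 0.35, -1.14, 2.26, -0.4, 0.56, -0.52]
0.69 41 [2.18, 0.75, -0.71, 1.43, 1.25, 1.33, 1.72] [-381. -711.  249.] down -0.75 pre 0 [1.38, 0.33, -1.1, 2.26, -0.45, 0.57, -0.48]
0.69 41 [2.14, 0.8, -0.85, 1.3, 1.42, 1.32, 1.33] [-329. -826.  319.] down -0.7 pre 0 [1.5, 0.42, -1.26, 2.26, -0.24, 0.54, -0.67]
0.69 41 [1.52, 0.85, -0.67, 0.89, 0.6, 0.9, 0.59] [ 324. -984.  366.] down -0.8 pre 0 [1.37, 0.32, -1.08, 2.26, -0.47, 0.57, -0.46]
```

```bash
export OMP_NUM_THREADS=1; python3 - <<'E'
from go import *
import pickle
Q=pickle.load(open("esc.pkl","rb"))[2][3]
p0,r0=S.get();T=[fk(q) for q in Q[::2]]
print(np.round(Q[20],2),np.round(Q[10],2))
print("step mm",[round(np.linalg.norm(a[0]-b[0])) for a,b in zip(T,T[1:])],"deg",[round(ang(R.from_matrix(a[1]),R.from_matrix(b[1])),1) for a,b in zip(T,T[1:])])
for t,M in T[1:11]: v=rel(t,R.from_matrix(M),p0,r0);print([round(x) for x in v[:3]]+[round(x,2) for x in v[3:]],np.round(t))
E
```

```text
[ 2.64 -0.21 -0.89  1.64 -0.9   1.76  1.93] [ 2.65 -0.25 -1.14  1.94 -0.9   1.9   1.33]
step mm [21, 23, 25, 28, 30, 34, 38, 43, 50, 62, 80, 54, 46, 51, 52, 54, 57, 60, 62, 62] deg [np.float64(8.8), np.float64(9.2), np.float64(9.2), np.float64(9.3), np.float64(9.4), np.float64(9.4), np.float64(9.5), np.float64(9.6), np.float64(9.8), np.float64(10.4), np.float64(10.6), np.float64(4.7), np.float64(1.8), np.float64(0.4), np.float64(1.3), np.float64(2.0), np.float64(2.7), np.float64(3.3), np.float64(3.9), np.float64(4.5)]
[-3, 12, -16, -0.02, -0.07, -0.13] [ 311. -106.  459.]
[-4, 25, -36, -0.04, -0.15, -0.27] [ 309. -129.  462.]
[-3, 38, -58, -0.06, -0.23, -0.41] [ 306. -153.  469.]
[0, 50, -82, -0.07, -0.31, -0.55] [ 303. -179.  478.]
[6, 63, -109, -0.09, -0.4, -0.69] [ 298. -206.  491.]
[14, 74, -140, -0.1, -0.49, -0.82] [ 291. -235.  507.]
[24, 85, -174, -0.11, -0.58, -0.96] [ 282. -266.  526.]
[37, 96, -214, -0.12, -0.68, -1.1] [ 271. -300.  550.]
[51, 106, -260, -0.14, -0.78, -1.23] [ 256. -338.  577.]
[66, 117, -319, -0.16, -0.91, -1.36] [ 234. -387.  608.]
```

```bash
export OMP_NUM_THREADS=1; python3 - <<'E'
from go import *
import pickle
Q=pickle.load(open("esc.pkl","rb"))[2][3];p0,r0=S.get()
for k in range(1,11):
    x=1.4*k;i=int(x);t,M=fk(Q[i]+(Q[i+1]-Q[i])*(x-i));v=rel(t,R.from_matrix(M),p0,r0);print([round(x) for x in v[:3]]+[round(x,2) for x in v[3:]])
E
```

```text
[-2, 8, -11, -0.02, -0.05, -0.09]
[-3, 17, -24, -0.03, -0.1, -0.19]
[-4, 26, -38, -0.04, -0.16, -0.28]
[-3, 35, -53, -0.06, -0.21, -0.38]
[-2, 44, -70, -0.07, -0.27, -0.48]
[1, 53, -87, -0.08, -0.33, -0.58]
[5, 62, -106, -0.08, -0.39, -0.67]
[11, 70, -127, -0.09, -0.45, -0.77]
[17, 78, -150, -0.1, -0.51, -0.87]
[24, 85, -174, -0.11, -0.58, -0.96]
```

Request:
{"api": "arm_command", "payload": {"commands": [-2,8,-11,-0.02,-0.05,-0.09,1,-3,17,-24,-0.03,-0.1,-0.19,1,-4,26,-38,-0.04,-0.16,-0.28,1,-3,35,-53,-0.06,-0.21,-0.38,1,-2,44,-70,-0.07,-0.27,-0.48,1,1,53,-87,-0.08,-0.33,-0.58,1,5,62,-106,-0.08,-0.39,-0.67,1,11,70,-127,-0.09,-0.45,-0.77,1,17,78,-150,-0.1,-0.51,-0.87,1,24,85,-174,-0.11,-0.58,-0.96,1]}}

```text
time_s: 5.17
eef_pos: [282.9, -266.9, 525.7]
orientation: [1.939, 1.927, 1.054]
contact_force: [0.8, 0.2, 0.5]
width: 1.0
grasp_force: 0.0
```

```bash
export OMP_NUM_THREADS=1; python3 st.py 24,85,-174,-.11,-.58,-.96; timeout 100 python3 - <<'E'
from go import *
q0=np.array(env.sense()["joint_positions"]);pp,rp=grasp_pose(g,e,fl,L,110);r0=R.from_rotvec([-3.098,-.508,0.])
for A,rA in(([207,-616,231],r0),([207,-616,350],rp),([300,-520,350],rp),([400,-420,350],rp),(pp,rp)):
    A=np.array(A,float)
    for n in(8,24):
        q,d,a,m=walk(q0,A,rA,n);w=walk(q,pp,rp);print(np.round(A),n,np.round(q,2).tolist(),round(d),round(a),round(m,2),"pre",round(w[1]),np.round(w[0],2).tolist())
E
```

```text
t 5.17 eef [ 282.9 -266.9  525.7] err [ 0.8 -1.2 -0.1] angerr 0.49 q [2.573, -0.257, -0.989, 1.83, -0.878, 1.851, 1.558] F [0.8 0.2 0.5] w 1.0 gf 0.0
[ 207. -616.  231.] 8 [1.72, 0.58, -0.75, 1.54, 0.41, 1.19, -0.35] 0 0 0.03 pre 0 [1.48, 0.4, -1.23, 2.26, -0.28, 0.54, -0.63]
[ 207. -616.  231.] 24 [1.73, 0.58, -0.76, 1.54, 0.42, 1.19, -0.36] 0 0 0.06 pre 0 [1.48, 0.41, -1.24, 2.26, -0.27, 0.54, -0.64]
[ 207. -616.  350.] 8 [1.83, 0.77, -0.8, 1.1, 0.02, 1.71, -0.05] 0 0 0.18 pre 0 [1.4, 0.34, -1.12, 2.26, -0.42, 0.56, -0.5]
[ 207. -616.  350.] 24 [1.82, 0.76, -0.77, 1.1, 0.0, 1.71, -0.04] 0 0 0.1 pre 0 [1.39, 0.33, -1.11, 2.26, -0.44, 0.57, -0.48]
[ 300. -520.  350.] 8 [1.82, 0.65, -0.89, 1.35, -0.05, 1.53, -0.18] 0 0 0.12 pre 0 [1.42, 0.35, -1.15, 2.26, -0.4, 0.56, -0.52]
[ 300. -520.  350.] 24 [1.8, 0.64, -0.86, 1.35, -0.07, 1.53, -0.16] 0 0 0.08 pre 0 [1.4, 0.34, -1.12, 2.26, -0.42, 0.56, -0.5]
[ 400. -420.  350.] 8 [1.72, 0.55, -0.95, 1.51, -0.12, 1.38, -0.31] 0 0 0.05 pre 0 [1.42, 0.35, -1.15, 2.26, -0.4, 0.56, -0.52]
[ 400. -420.  350.] 24 [1.72, 0.55, -0.95, 1.51, -0.12, 1.38, -0.32] 0 0 0.03 pre 0 [1.42, 0.35, -1.15, 2.26, -0.39, 0.56, -0.53]
[463. -23. 181.] 8 [1.41, 0.35, -1.13, 2.26, -0.41, 0.56, -0.51] 0 0 0.02 pre 0 [1.41, 0.35, -1.13, 2.26, -0.41, 0.56, -0.51]
[463. -23. 181.] 24 [1.43, 0.36, -1.16, 2.26, -0.38, 0.55, -0.54] 0 0 0.02 pre 0 [1.43, 0.36, -1.16, 2.26, -0.38, 0.55, -0.54]
```

Free again, and it tracks the model. Next I go to (300,-520,350) in the pre-grasp orientation.

```bash
export OMP_NUM_THREADS=1; cat >> go.py <<'E'
def rows(p,r,n):
    p0,r0=S.get();v=np.array(to(p,r))
    from scipy.spatial.transform import Slerp
    sl=Slerp([0,1],R.concatenate([r0,r]))
    for s in np.linspace(0,1,n+1)[1:]:
        v=rel(p0+(np.array(p)-p0)*s,sl(s),p0,r0);print([round(x) for x in v[:3]]+[round(x,2) for x in v[3:]])
E
python3 - <<'E'
from go import *
pp,rp=grasp_pose(g,e,fl,L,110);rows([300,-520,350],rp,14)
E
```

```text
rel [-299.2, -60.1, 52.3, 0.304, -0.135, 1.233] dist 310 deg 73
[-21, -4, 4, 0.02, -0.01, 0.09]
[-43, -9, 8, 0.04, -0.02, 0.18]
[-64, -13, 11, 0.07, -0.03, 0.26]
[-86, -17, 15, 0.09, -0.04, 0.35]
[-107, -21, 19, 0.11, -0.05, 0.44]
[-128, -26, 22, 0.13, -0.06, 0.53]
[-150, -30, 26, 0.15, -0.07, 0.62]
[-171, -34, 30, 0.17, -0.08, 0.7]
[-192, -39, 34, 0.2, -0.09, 0.79]
[-214, -43, 37, 0.22, -0.1, 0.88]
[-235, -47, 41, 0.24, -0.11, 0.97]
[-256, -52, 45, 0.26, -0.12, 1.06]
[-278, -56, 49, 0.28, -0.12, 1.15]
[-299, -60, 52, 0.3, -0.14, 1.23]
```

Request:
{"api": "arm_command", "payload": {"commands": [-28,-6,5,0.03,-0.01,0.12,1,-57,-11,10,0.06,-0.03,0.23,1,-85,-17,15,0.09,-0.04,0.35,1,-114,-23,20,0.12,-0.05,0.47,1,-142,-29,25,0.14,-0.06,0.59,1,-171,-34,30,0.17,-0.08,0.7,1,-199,-40,35,0.2,-0.09,0.82,1,-228,-46,40,0.23,-0.1,0.94,1,-256,-52,45,0.26,-0.12,1.06,1,-285,-57,50,0.29,-0.13,1.17,1]}}

```text
time_s: 6.0
eef_pos: [300.0, -509.4, 356.5]
orientation: [-2.672, -0.733, -0.684]
contact_force: [-0.3, -0.9, 1.9]
width: 0.998
grasp_force: 0.0
```

```bash
export OMP_NUM_THREADS=1; python3 st.py -285,-57,50,.29,-.13,1.17; timeout 100 python3 - <<'E'
from go import *
q0=np.array(env.sense()["joint_positions"]);pp,rp=grasp_pose(g,e,fl,L,110)
# via above canister's left
pv=np.array([400,-250,260.]);w=walk(q0,pv,rp);print(np.round(w[0],2),w[1:]);w=walk(w[0],pp,rp);print(np.round(w[0],2),w[1:])
rows(pv,rp,8);S.apply([0]*6)
E
```

```text
t 6.0 eef [ 300.  -509.4  356.5] err [ 0.6 -1.5 -1.9] angerr 5.21 q [1.854, 0.602, -0.905, 1.402, -0.081, 1.489, -0.014] F [-0.3 -0.9  1.9] w 0.998 gf 0.0
[ 1.76  0.37 -1.02  1.97 -0.29  1.04 -0.25] (np.float64(0.017838673290432962), np.float64(3.3757629734600155e-05), np.float64(0.45388491094898264))
[ 1.4   0.34 -1.12  2.26 -0.43  0.56 -0.49] (np.float64(0.03248338960756276), np.float64(7.970032914092808e-05), np.float64(0.1596078881931109))
rel [118.2, -151.5, 222.2, 0.015, -0.004, 0.063] dist 294 deg 4
[15, -19, 28, 0.0, -0.0, 0.01]
[30, -38, 56, 0.0, -0.0, 0.02]
[44, -57, 83, 0.01, -0.0, 0.02]
[59, -76, 111, 0.01, -0.0, 0.03]
[74, -95, 139, 0.01, -0.0, 0.04]
[89, -114, 167, 0.01, -0.0, 0.05]
[103, -133, 194, 0.01, -0.0, 0.06]
[118, -152, 222, 0.01, -0.0, 0.06]
```

Request:
{"api": "arm_command", "payload": {"commands": [15,-19,28,0,0,0.01,1,30,-38,56,0,0,0.02,1,44,-57,83,0.01,0,0.02,1,59,-76,111,0.01,0,0.03,1,74,-95,139,0.01,0,0.04,1,89,-114,167,0.01,0,0.05,1,103,-133,194,0.01,0,0.06,1,118,-152,222,0.01,0,0.06,1,118,-152,222,0.01,0,0.06,1,118,-152,222,0.01,0,0.06,1]}}

```text
time_s: 6.83
eef_pos: [387.5, -246.7, 251.4]
orientation: [-2.672, -0.664, -0.664]
contact_force: [0.3, -0.6, -0.1]
width: 1.001
grasp_force: 0.0
```

```bash
export OMP_NUM_THREADS=1; python3 st.py 118,-152,222,.01,0,.06; timeout 100 python3 - <<'E'
from go import *
q0=np.array(env.sense()["joint_positions"]);pp,rp=grasp_pose(g,e,fl,L,110)
w=walk(q0,pp,rp);print(np.round(w[0],2),w[1:])
rows(pp,rp,8)
E
```

```text
t 6.83 eef [ 387.5 -246.7  251.4] err [-12.    3.   -8.7] angerr 5.68 q [1.837, 0.355, -1.068, 2.018, -0.302, 0.999, -0.121] F [ 0.3 -0.6 -0.1] w 1.001 gf 0.0
[ 1.4   0.34 -1.12  2.26 -0.43  0.56 -0.5 ] (np.float64(0.028038210613061988), np.float64(6.416246078843368e-05), np.float64(0.15962571075671006))
rel [78.7, -149.9, 181.5, 0.005, -0.004, 0.003] dist 248 deg 0
[10, -19, 23, 0.0, -0.0, 0.0]
[20, -38, 45, 0.0, -0.0, 0.0]
[30, -56, 68, 0.0, -0.0, 0.0]
[39, -75, 91, 0.0, -0.0, 0.0]
[49, -94, 113, 0.0, -0.0, 0.0]
[59, -112, 136, 0.0, -0.0, 0.0]
[69, -131, 159, 0.0, -0.0, 0.0]
[79, -150, 182, 0.01, -0.0, 0.0]
```

```bash
export OMP_NUM_THREADS=1; python3 - <<'E'
from go import *
sync();pp,rp=grasp_pose(g,e,fl,L,110);rows(pp,rp,8)
E
```

```text
rel [104.7, -138.5, 174.5, 0.027, -0.01, 0.099] dist 246 deg 6
[13, -17, 22, 0.0, -0.0, 0.01]
[26, -35, 44, 0.01, -0.0, 0.03]
[39, -52, 65, 0.01, -0.0, 0.04]
[52, -69, 87, 0.01, -0.01, 0.05]
[65, -87, 109, 0.02, -0.01, 0.06]
[78, -104, 131, 0.02, -0.01, 0.07]
[92, -121, 153, 0.02, -0.01, 0.09]
[105, -138, 174, 0.03, -0.01, 0.1]
```

Request:
{"api": "arm_command", "payload": {"commands": [13,-17,22,0,0,0.01,1,26,-35,44,0.01,0,0.03,1,39,-52,65,0.01,0,0.04,1,52,-69,87,0.01,-0.01,0.05,1,65,-87,109,0.02,-0.01,0.06,1,78,-104,131,0.02,-0.01,0.07,1,92,-121,153,0.02,-0.01,0.09,1,105,-138,174,0.03,-0.01,0.1,1,105,-138,174,0.03,-0.01,0.1,1,105,-138,174,0.03,-0.01,0.1,1]}}

```text
time_s: 7.67
eef_pos: [465.0, -26.1, 182.7]
orientation: [-2.664, -0.534, -0.612]
contact_force: [-0.2, -0.2, 0.6]
width: 1.001
grasp_force: 0.0
```

```bash
export OMP_NUM_THREADS=1; python3 st.py 105,-138,174,.03,-.01,.1; timeout 100 python3 - <<'E'
from go import *
q0=np.array(env.sense()["joint_positions"]);pg,rg=grasp_pose(g,e,fl,L,B)
w=walk(q0,pg,rg);print(np.round(w[0],2),w[1:])
sync();rows(pg,rg,6)
E
```

```text
t 7.67 eef [465.  -26.1 182.7] err [ 1.7 -2.6  0.8] angerr 0.15 q [1.404, 0.344, -1.122, 2.254, -0.419, 0.568, -0.501] F [-0.2 -0.2  0.6] w 1.001 gf 0.0
[ 1.05  0.55 -0.91  2.27 -0.31  0.27 -0.61] (np.float64(0.2965273583251867), np.float64(0.01124664031667647), np.float64(0.08013380974364454))
rel [-1.6, -3.1, 105.7, -0.001, -0.001, -0.001] dist 106 deg 0
[0, 0, 18, -0.0, -0.0, -0.0]
[0, -1, 35, -0.0, -0.0, -0.0]
[-1, -2, 53, -0.0, -0.0, -0.0]
[-1, -2, 70, -0.0, -0.0, -0.0]
[-1, -3, 88, -0.0, -0.0, -0.0]
[-2, -3, 106, -0.0, -0.0, -0.0]
```

Request:
{"api": "arm_command", "payload": {"commands": [0,0,15,0,0,0,1,0,-1,30,0,0,0,1,-1,-1,45,0,0,0,1,-1,-2,60,0,0,0,1,-1,-2,75,0,0,0,1,-1,-3,90,0,0,0,1,-2,-3,100,0,0,0,1,-2,-3,106,0,0,0,1,-2,-3,106,0,0,0,1,-2,-3,106,0,0,0,1]}}

```text
time_s: 8.5
eef_pos: [498.3, 17.3, 93.1]
orientation: [-2.667, -0.527, -0.613]
contact_force: [0.3, 0.2, 0.1]
width: 1.004
grasp_force: 0.0
```

```bash
export OMP_NUM_THREADS=1; python3 st.py -2,-3,106,0,0,0; timeout 100 python3 - <<'E'
from go import *
from workcell import vision
from h import *
pg,rg=grasp_pose(g,e,fl,L,B);s=env.sense();m=R.from_rotvec(s["orientation"])
print("to goal",rel(pg,rg,s["eef_pos"],m))
c=vision.camera("side");cv2.imwrite("pics/s1.png",cv2.resize(c["img"][130:280,190:360,::-1],(680,600)))
E
```

```text
t 8.5 eef [498.3  17.3  93.1] err [ 0.2 -2.7 -0. ] angerr 0.29 q [1.053, 0.556, -0.913, 2.277, -0.315, 0.268, -0.611] F [0.3 0.2 0.1] w 1.004 gf 0.0
to goal [1.0, -2.5, 0.7, 0.002, -0.002, -0.005]
```

View pics/s1.png

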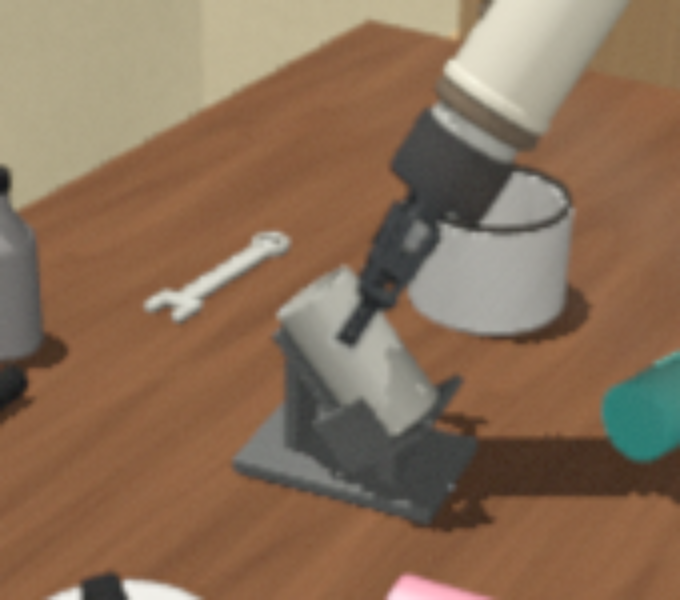

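The fingers straddle the upper free part of the cup (finger at 360,320) with the stand untouched, so I'll centre 2 mm and close.

Request:
{"api": "arm_command", "payload": {"commands": [1,-2,0,0,0,0,1,1,-2,0,0,0,0,0.8,1,-2,0,0,0,0,0.6,1,-2,0,0,0,0,0.5,1,-2,0,0,0,0,0.4,1,-2,0,0,0,0,0.4,1,-2,0,0,0,0,0.4,1,-2,0,0,0,0,0.4,1,-2,0,0,0,0,0.4,1,-2,0,0,0,0,0.4], "grip_force": 70}}

```text
time_s: 9.38
eef_pos: [497.9, 19.8, 94.8]
orientation: [-2.667, -0.529, -0.613]
contact_force: [-9.2, -5.3, 19.5]
width: 0.666
grasp_force: 69.5
```

```bash
export OMP_NUM_THREADS=1; python3 st.py 1,-2,0,0,0,0; timeout 100 python3 - <<'E'
from go import *
q0=np.array(env.sense()["joint_positions"]);p0,r0=S.get();s=env.sense()
np.save("gcmd.npy",np.load("cmd.npy"));np.save("gmeas.npy",np.r_[s["eef_pos"],s["orientation"]])
w=walk(q0,p0+[0,0,90],r0);print(np.round(w[0],2),w[1:]);rows(p0+[0,0,90],r0,6)
E
```

```text
t 9.38 eef [497.9  19.8  94.8] err [-0.2 -2.2  0.7] angerr 0.24 q [1.051, 0.55, -0.917, 2.279, -0.318, 0.268, -0.615] F [-9.2 -5.3 19.5] w 0.666 gf 69.5
[ 1.21  0.35 -1.07  2.23 -0.41  0.5  -0.63] (np.float64(0.2895913947895926), np.float64(0.007247109265217981), np.float64(0.09350348465367408))
rel [42.7, -22.7, -75.9, 0.0, 0.0, 0.0] dist 90 deg 0
[7, -4, -13, 0.0, 0.0, 0.0]
[14, -8, -25, 0.0, 0.0, 0.0]
[21, -11, -38, 0.0, 0.0, 0.0]
[28, -15, -51, 0.0, 0.0, 0.0]
[36, -19, -63, 0.0, 0.0, 0.0]
[43, -23, -76, 0.0, 0.0, 0.0]
```

Request:
{"api": "arm_command", "payload": {"commands": [3,-2,-6,0,0,0,0.4,7,-4,-13,0,0,0,0.4,11,-6,-19,0,0,0,0.4,14,-8,-25,0,0,0,0.4,19,-10,-34,0,0,0,0.4,24,-13,-43,0,0,0,0.4,30,-16,-54,0,0,0,0.4,36,-19,-64,0,0,0,0.4,43,-23,-76,0,0,0,0.4,43,-23,-76,0,0,0,0.4]}}

```text
time_s: 10.22
eef_pos: [499.2, 20.6, 186.4]
orientation: [-2.668, -0.532, -0.617]
contact_force: [0.4, -0.3, -3.6]
width: 0.667
grasp_force: 75.4
```

```bash
export OMP_NUM_THREADS=1; python3 st.py 43,-23,-76,0,0,0; timeout 100 python3 - <<'E'
from go import *
from workcell import vision
from h import *
from fit import *
c=vision.camera("side");W=cloud(c);P=W.reshape(-1,3);C=c["img"].reshape(-1,3).astype(int)
m=(np.hypot(P[:,0]-490,P[:,1]-15)<75)&(P[:,2]>120)&(P[:,2]<245)&(C.mean(1)>125);q=P[m]
s=env.sense();gm=np.load("gmeas.npy");d=s["eef_pos"]-gm[:3]
r,ax=cupfit(q,np.r_[FOOT+d,YAW,.7]);p=r.x;t=(q-p[:3])@ax(p)
print(len(q),np.round(p,2),r.cost/len(q),"mouth",np.round(p[:3]+np.percentile(t,99)*ax(p),1),"expected",np.round(FOOT+d+110*U,1))
cv2.imwrite("pics/s2.png",cv2.resize(c["img"][110:280,190:360,::-1],(600,600)))
E
```

```text
t 10.22 eef [499.2  20.6 186.4] err [ 1.  -1.6  2.1] angerr 0.31 q [1.213, 0.341, -1.074, 2.226, -0.413, 0.503, -0.631] F [ 0.4 -0.3 -3.6] w 0.667 gf 75.4
758 [6.7177e+02 4.3770e+01 4.1315e+02 1.5000e-01 6.9000e-01] 2.2971827703328525 mouth [518.2  20.1 224.4] expected [517.7  18.5 222.6]
```

View pics/s2.png

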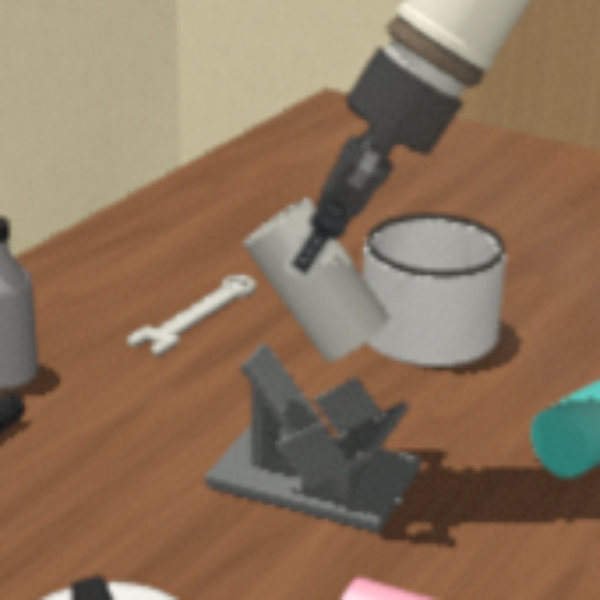

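The lifted cup hangs at (310,280) with its lean unchanged, and the stand is empty. Now I transport it to the canister.

```bash
export OMP_NUM_THREADS=1; cat >> go.py <<'E'
from scipy.spatial.transform import Slerp
AZ,BB,EL=-1.48,-3.07,-.65
PXY=CAN-20*np.array([np.cos(AZ),np.sin(AZ)])
gc=None
def hand():
    "hand in cup frame from recorded grasp (commanded)"
    a=np.load("gcmd.npy");r=R.from_rotvec(a[3:]);return RC.inv()*r,RC.inv().apply(a[:3]-FOOT)
SL=Slerp([0,1],R.concatenate([RC,cup_rot(AZ,EL,BB)]))
def pour(s):
    mz=np.interp(s,np.linspace(0,1,9),[235,218,203,186,168,157,150,148,148])
    rc=SL(s);rh,ph=hand();foot=np.r_[PXY,mz]-110*rc.apply([0,0,1])
    return foot+rc.apply(ph),rc*rh
E
timeout 100 python3 - <<'E'
from go import *
q=np.array(env.sense()["joint_positions"])
p,r=pour(0);w=walk(q,p,r);print(np.round(w[0],2),w[1:]);rows(p,r,10)
q=w[0]
for s in np.linspace(0,1,13)[1:]:
    w=walk(q,*pour(s),4);q=w[0];print(round(s,2),np.round(q,2),np.round(w[1:],2))
E
```

```text
[ 1.44  0.54 -0.89  1.9  -0.21  0.86 -0.4 ] (np.float64(0.008245318419691077), np.float64(1.0434914680351612e-05), np.float64(0.20635869461166))
rel [-67.0, 220.8, -118.6, 0.0, -0.0, 0.0] dist 259 deg 0
[-7, 22, -12, 0.0, 0.0, 0.0]
[-13, 44, -24, 0.0, 0.0, 0.0]
[-20, 66, -36, 0.0, -0.0, 0.0]
[-27, 88, -47, 0.0, -0.0, 0.0]
[-34, 110, -59, 0.0, -0.0, 0.0]
[-40, 132, -71, 0.0, -0.0, 0.0]
[-47, 154, -83, 0.0, -0.0, 0.0]
[-54, 177, -95, 0.0, -0.0, 0.0]
[-60, 199, -107, 0.0, -0.0, 0.0]
[-67, 221, -119, 0.0, -0.0, 0.0]
0.08 [ 1.39  0.56 -0.83  1.87 -0.22  0.92 -0.55] [0.2  0.02 0.53]
0.17 [ 1.34  0.59 -0.77  1.84 -0.24  0.97 -0.69] [0.17 0.02 0.56]
0.25 [ 1.3   0.62 -0.73  1.81 -0.26  1.02 -0.82] [0.14 0.02 0.59]
0.33 [ 1.27  0.66 -0.69  1.78 -0.29  1.07 -0.95] [0.12 0.02 0.62]
0.42 [ 1.24  0.7  -0.65  1.76 -0.33  1.11 -1.07] [0.1  0.01 0.64]
0.5 [ 1.22  0.73 -0.61  1.74 -0.37  1.15 -1.19] [0.09 0.01 0.67]
0.58 [ 1.21  0.77 -0.58  1.72 -0.41  1.18 -1.31] [0.08 0.01 0.69]
0.67 [ 1.2   0.79 -0.55  1.7  -0.46  1.21 -1.43] [0.07 0.01 0.71]
0.75 [ 1.19  0.82 -0.52  1.69 -0.52  1.24 -1.55] [0.06 0.01 0.72]
0.83 [ 1.19  0.84 -0.5   1.69 -0.57  1.26 -1.67] [0.06 0.01 0.73]
0.92 [ 1.19  0.85 -0.48  1.69 -0.63  1.28 -1.79] [0.05 0.01 0.73]
1.0 [ 1.19  0.86 -0.46  1.7  -0.69  1.29 -1.91] [0.05 0.01 0.66]
```

Request:
{"api": "arm_command", "payload": {"commands": [-3,11,-6,0,0,0,0.4,-10,33,-18,0,0,0,0.4,-18,60,-32,0,0,0,0.4,-27,88,-47,0,0,0,0.4,-36,117,-63,0,0,0,0.4,-45,147,-79,0,0,0,0.4,-53,174,-94,0,0,0,0.4,-60,198,-106,0,0,0,0.4,-65,213,-115,0,0,0,0.4,-67,221,-119,0,0,0,0.4]}}

```text
time_s: 11.1
eef_pos: [495.0, -243.7, 195.7]
orientation: [-2.669, -0.522, -0.613]
contact_force: [-0.2, -0.4, -4.5]
width: 0.67
grasp_force: 75.8
```

```bash
export OMP_NUM_THREADS=1; python3 st.py -67,221,-119,0,0,0; cat >> go.py <<'E'
def prow(ss):
    p0,r0=S.get()
    for s in ss:
        v=rel(*pour(s),p0,r0);print([round(x) for x in v[:3]]+[round(x,2) for x in v[3:]])
E
python3 - <<'E'
from go import *
prow(np.linspace(0,.5,11)[1:])
E
```

```text
t 11.1 eef [ 495.  -243.7  195.7] err [-2.2 -6.5 -1.6] angerr 0.54 q [1.445, 0.54, -0.876, 1.898, -0.21, 0.861, -0.397] F [-0.2 -0.4 -4.5] w 0.67 gf 75.8
[-3, -3, 6, 0.03, -0.01, 0.1]
[-6, -5, 10, 0.07, -0.03, 0.2]
[-8, -7, 15, 0.1, -0.04, 0.29]
[-10, -10, 19, 0.13, -0.06, 0.39]
[-11, -12, 23, 0.17, -0.07, 0.49]
[-12, -14, 28, 0.2, -0.09, 0.59]
[-13, -15, 32, 0.23, -0.1, 0.69]
[-14, -16, 37, 0.27, -0.12, 0.79]
[-15, -17, 41, 0.3, -0.13, 0.88]
[-15, -18, 46, 0.33, -0.15, 0.98]
```

Request:
{"api": "arm_command", "payload": {"commands": [-3,-3,6,0.03,-0.01,0.1,0.4,-6,-5,10,0.07,-0.03,0.2,0.4,-8,-7,15,0.1,-0.04,0.29,0.4,-10,-10,19,0.13,-0.06,0.39,0.4,-11,-12,23,0.17,-0.07,0.49,0.4,-12,-14,28,0.2,-0.09,0.59,0.4,-13,-15,32,0.23,-0.1,0.69,0.4,-14,-16,37,0.27,-0.12,0.79,0.4,-15,-17,41,0.3,-0.13,0.88,0.4,-15,-18,46,0.33,-0.15,0.98,0.4]}}

```text
time_s: 11.93
eef_pos: [491.0, -208.1, 154.3]
orientation: [-2.264, 0.594, -0.016]
contact_force: [-0.9, 0.5, -4.7]
width: 0.665
grasp_force: 75.7
```

```bash
export OMP_NUM_THREADS=1; python3 st.py -15,-18,46,.33,-.15,.98; python3 - <<'E'
from go import *
prow(np.linspace(.5,.8,11)[1:])
E
```

```text
t 11.93 eef [ 491.  -208.1  154.3] err [-1.6 -1.4 -1.6] angerr 0.43 q [1.217, 0.729, -0.6, 1.742, -0.372, 1.145, -1.189] F [-0.9  0.5 -4.7] w 0.665 gf 75.7
[1, 0, 1, 0.02, -0.01, 0.06]
[1, -1, 3, 0.04, -0.02, 0.12]
[2, -2, 4, 0.06, -0.03, 0.18]
[3, -2, 6, 0.08, -0.04, 0.24]
[4, -3, 6, 0.1, -0.04, 0.3]
[5, -4, 7, 0.12, -0.05, 0.36]
[6, -6, 7, 0.14, -0.06, 0.41]
[7, -7, 8, 0.16, -0.07, 0.47]
[8, -8, 8, 0.18, -0.08, 0.53]
[10, -10, 7, 0.2, -0.09, 0.59]
```

Request:
{"api": "arm_command", "payload": {"commands": [1,0,1,0.02,-0.01,0.06,0.4,1,-1,3,0.04,-0.02,0.12,0.4,2,-2,4,0.06,-0.03,0.18,0.4,3,-2,6,0.08,-0.04,0.24,0.4,4,-3,6,0.1,-0.04,0.3,0.4,5,-4,7,0.12,-0.05,0.36,0.4,6,-6,7,0.14,-0.06,0.41,0.4,7,-7,8,0.16,-0.07,0.47,0.4,8,-8,8,0.18,-0.08,0.53,0.4,10,-10,7,0.2,-0.09,0.59,0.4]}}

```text
time_s: 12.77
eef_pos: [505.4, -201.2, 154.7]
orientation: [-1.817, 1.133, 0.303]
contact_force: [-1.2, 1.0, -3.4]
width: 0.672
grasp_force: 76.2
```

```bash
export OMP_NUM_THREADS=1; python3 st.py 10,-10,7,.2,-.09,.59; python3 - <<'E'
from go import *
prow(np.linspace(.8,1,9)[1:])
E
```

```text
t 12.77 eef [ 505.4 -201.2  154.7] err [-1.5 -1.1 -1.6] angerr 0.36 q [1.182, 0.828, -0.496, 1.689, -0.555, 1.259, -1.618] F [-1.2  1.  -3.4] w 0.672 gf 76.2
[0, -1, 0, 0.02, -0.01, 0.05]
[0, -3, 0, 0.04, -0.01, 0.1]
[1, -5, 0, 0.05, -0.02, 0.15]
[1, -7, 0, 0.07, -0.03, 0.2]
[1, -9, -1, 0.09, -0.04, 0.25]
[2, -11, -1, 0.1, -0.04, 0.3]
[2, -13, -2, 0.12, -0.05, 0.34]
[3, -15, -2, 0.14, -0.06, 0.39]
```

Request:
{"api": "arm_command", "payload": {"commands": [0,-1,0,0.02,-0.01,0.05,0.4,0,-3,0,0.04,-0.01,0.1,0.4,1,-5,0,0.05,-0.02,0.15,0.4,1,-7,0,0.07,-0.03,0.2,0.4,1,-9,-1,0.09,-0.04,0.25,0.4,2,-11,-1,0.1,-0.04,0.3,0.4,2,-13,-2,0.12,-0.05,0.34,0.4,3,-15,-2,0.14,-0.06,0.39,0.4,3,-15,-2,0.14,-0.06,0.39,0.4,3,-15,-2,0.14,-0.06,0.39,0.4]}}

```text
time_s: 13.6
eef_pos: [518.7, -202.7, 163.5]
orientation: [-1.452, 1.423, 0.485]
contact_force: [-0.1, -0.4, -1.5]
width: 0.671
grasp_force: 76.6
```

Request:
{"api": "arm_command", "payload": {"commands": [0,0,0,0,0,0,0.4,0,0,0,0,0,0,0.4,0,0,0,0,0,0,0.4,0,0,0,0,0,0,0.4,0,0,0,0,0,0,0.4,0,0,0,0,0,0,0.4,0,0,0,0,0,0,0.4,0,0,0,0,0,0,0.4,0,0,0,0,0,0,0.4,0,0,0,0,0,0,0.4]}}

```text
time_s: 14.43
eef_pos: [519.0, -203.1, 164.4]
orientation: [-1.451, 1.424, 0.484]
contact_force: [-0.3, 0.2, -2.4]
width: 0.668
grasp_force: 76.6
```

```bash
export OMP_NUM_THREADS=1; python3 st.py 3,-15,-2,.14,-.06,.39; python3 - <<'E'
from go import *
from workcell import vision
import cv2
a=vision.camera("top")["img"];b=vision.camera("side")["img"]
im=np.hstack([cv2.resize(a[150:270,320:440],(400,400)),cv2.resize(b[110:260,230:380],(400,400))])
cv2.imwrite("pics/s3.png",im[...,::-1]);prow(np.linspace(1,.5,9)[1:])
E
```

```text
t 14.43 eef [ 519.  -203.1  164.4] err [-1.  -1.7  0.1] angerr 0.21 q [1.187, 0.859, -0.446, 1.701, -0.705, 1.291, -1.892] F [-0.3  0.2 -2.4] w 0.668 gf 76.6
[0, 5, 0, -0.05, 0.02, -0.12]
[2, 10, 1, -0.09, 0.04, -0.24]
[3, 15, 0, -0.13, 0.06, -0.36]
[4, 19, 0, -0.17, 0.07, -0.49]
[4, 22, -2, -0.21, 0.09, -0.61]
[5, 24, -4, -0.25, 0.11, -0.73]
[4, 26, -7, -0.29, 0.13, -0.86]
[4, 27, -11, -0.34, 0.15, -0.98]
```

View pics/s3.png

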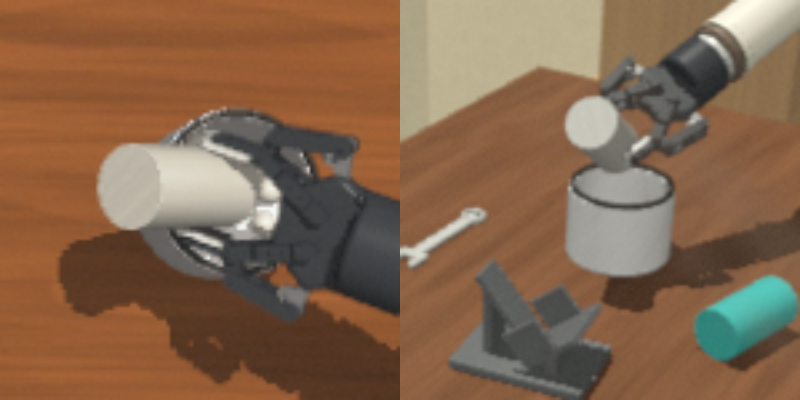

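The top crop shows balls in the canister at about (265,200), the cup tipped over it, and nothing spilled. Now I reverse.

Request:
{"api": "arm_command", "payload": {"commands": [0,5,0,-0.05,0.02,-0.11,0.4,1,9,1,-0.08,0.04,-0.21,0.4,2,13,1,-0.12,0.05,-0.31,0.4,3,16,0,-0.15,0.06,-0.42,0.4,4,19,0,-0.18,0.08,-0.52,0.4,4,22,-2,-0.21,0.09,-0.62,0.4,5,24,-4,-0.25,0.11,-0.73,0.4,4,26,-7,-0.29,0.13,-0.86,0.4,4,27,-11,-0.34,0.15,-0.98,0.4,4,27,-11,-0.34,0.15,-0.98,0.4]}}

```text
time_s: 15.37
eef_pos: [492.0, -208.6, 157.2]
orientation: [-2.271, 0.585, -0.026]
contact_force: [-0.0, -0.4, -1.3]
width: 0.666
grasp_force: 76.5
```

```bash
export OMP_NUM_THREADS=1; python3 st.py 4,27,-11,-.34,.15,-.98; python3 - <<'E'
from go import *
prow(np.linspace(.5,0,10)[1:])
E
```

```text
t 15.37 eef [ 492.  -208.6  157.2] err [-0.5 -1.2  1.6] angerr 0.35 q [1.217, 0.722, -0.601, 1.742, -0.373, 1.144, -1.181] F [-0.  -0.4 -1.3] w 0.666 gf 76.5
[-1, -2, -5, -0.03, 0.02, -0.11]
[-1, -3, -10, -0.07, 0.03, -0.22]
[-1, -4, -15, -0.11, 0.05, -0.33]
[0, -5, -20, -0.14, 0.07, -0.43]
[1, -6, -26, -0.18, 0.08, -0.54]
[3, -7, -31, -0.22, 0.1, -0.65]
[5, -8, -36, -0.25, 0.12, -0.76]
[7, -11, -42, -0.29, 0.13, -0.87]
[10, -13, -48, -0.33, 0.15, -0.98]
```

Request:
{"api": "arm_command", "payload": {"commands": [-1,-2,-5,-0.03,0.02,-0.11,0.4,-1,-3,-10,-0.07,0.03,-0.22,0.4,-1,-4,-15,-0.11,0.05,-0.33,0.4,0,-5,-20,-0.14,0.07,-0.43,0.4,1,-6,-26,-0.18,0.08,-0.54,0.4,3,-7,-31,-0.22,0.1,-0.65,0.4,5,-8,-36,-0.25,0.12,-0.76,0.4,7,-11,-42,-0.29,0.13,-0.87,0.4,10,-13,-48,-0.33,0.15,-0.98,0.4,10,-13,-48,-0.33,0.15,-0.98,0.4]}}

```text
time_s: 16.2
eef_pos: [496.0, -238.2, 197.3]
orientation: [-2.669, -0.53, -0.615]
contact_force: [-0.1, -0.0, -1.7]
width: 0.667
grasp_force: 76.5
```

```bash
export OMP_NUM_THREADS=1; python3 st.py 10,-13,-48,-.33,.15,-.98; timeout 60 python3 - <<'E'
from go import *
a=np.load("gcmd.npy");pg=a[:3];rg=R.from_rotvec(a[3:])
q=np.array(env.sense()["joint_positions"]);w=walk(q,pg+[0,0,90],rg);print(np.round(w[0],2),w[1:]);w=walk(w[0],pg,rg);print(np.round(w[0],2),w[1:])
rows(pg+[0,0,90],rg,10)
E
```

```text
t 16.2 eef [ 496.  -238.2  197.3] err [-1.5 -1.1  0.8] angerr 0.2 q [1.438, 0.53, -0.874, 1.905, -0.221, 0.857, -0.391] F [-0.1 -0.  -1.7] w 0.667 gf 76.5
[ 1.2   0.34 -1.06  2.23 -0.42  0.5  -0.62] (np.float64(0.02863115007854681), np.float64(6.682172727123963e-05), np.float64(0.19255388400770146))
[ 1.04  0.55 -0.91  2.28 -0.33  0.27 -0.6 ] (np.float64(0.09750188260380321), np.float64(0.00739421933190046), np.float64(0.07815872284168651))
rel [66.6, -221.1, 117.9, 0.002, 0.0, -0.001] dist 259 deg 0
[7, -22, 12, 0.0, 0.0, -0.0]
[13, -44, 24, 0.0, 0.0, -0.0]
[20, -66, 35, 0.0, 0.0, -0.0]
[27, -88, 47, 0.0, 0.0, -0.0]
[33, -111, 59, 0.0, 0.0, -0.0]
[40, -133, 71, 0.0, 0.0, -0.0]
[47, -155, 82, 0.0, 0.0, -0.0]
[53, -177, 94, 0.0, 0.0, -0.0]
[60, -199, 106, 0.0, 0.0, -0.0]
[67, -221, 118, 0.0, 0.0, -0.0]
```

Wrist load reads −1.7 N, so the cup is empty. Back over the stand.

Request:
{"api": "arm_command", "payload": {"commands": [7,-22,12,0,0,0,0.4,15,-48,26,0,0,0,0.4,23,-75,40,0,0,0,0.4,31,-102,54,0,0,0,0.4,39,-129,69,0,0,0,0.4,47,-155,82,0,0,0,0.4,55,-181,96,0,0,0,0.4,62,-204,108,0,0,0,0.4,67,-221,118,0,0,0,0.4,67,-221,118,0,0,0,0.4]}}

```text
time_s: 17.03
eef_pos: [496.0, 26.0, 183.7]
orientation: [-2.663, -0.529, -0.605]
contact_force: [-0.7, 0.4, -1.4]
width: 0.67
grasp_force: 76.5
```

```bash
export OMP_NUM_THREADS=1; python3 st.py 67,-221,118,0,0,0; timeout 60 python3 - <<'E'
from go import *
a=np.load("gcmd.npy");pg=a[:3];rg=R.from_rotvec(a[3:]);gm=np.load("gmeas.npy")
s=env.sense();print("meas rel to above grasp",np.round(s["eef_pos"]-gm[:3]-[0,0,90],1))
rows(pg+[0,0,4],rg,8)
E
```

```text
t 17.03 eef [496.   26.  183.7] err [-2.5  4.1 -0.5] angerr 0.42 q [1.198, 0.341, -1.066, 2.232, -0.421, 0.502, -0.632] F [-0.7  0.4 -1.4] w 0.67 gf 76.5
meas rel to above grasp [-1.9  6.3 -1.1]
rel [-41.1, 21.4, 72.4, 0.002, 0.0, -0.001] dist 86 deg 0
[-5, 3, 9, 0.0, 0.0, -0.0]
[-10, 5, 18, 0.0, 0.0, -0.0]
[-15, 8, 27, 0.0, 0.0, -0.0]
[-21, 11, 36, 0.0, 0.0, -0.0]
[-26, 13, 45, 0.0, 0.0, -0.0]
[-31, 16, 54, 0.0, 0.0, -0.0]
[-36, 19, 63, 0.0, 0.0, -0.0]
[-41, 21, 72, 0.0, 0.0, -0.0]
```

Request:
{"api": "arm_command", "payload": {"commands": [0,0,0,0,0,0,0.4,0,0,0,0,0,0,0.4,-3,2,5,0,0,0,0.4,-8,4,14,0,0,0,0.4,-13,7,23,0,0,0,0.4,-17,9,30,0,0,0,0.4,-20,10,35,0,0,0,0.4,-21,11,36,0,0,0,0.4,-21,11,36,0,0,0,0.4,-21,11,36,0,0,0,0.4]}}

```text
time_s: 17.87
eef_pos: [498.0, 19.8, 141.1]
orientation: [-2.668, -0.527, -0.614]
contact_force: [0.1, 0.0, -1.8]
width: 0.667
grasp_force: 76.5
```

```bash
export OMP_NUM_THREADS=1; python3 st.py -21,11,36,0,0,0; timeout 60 python3 - <<'E'
from go import *
a=np.load("gcmd.npy");pg=a[:3];rg=R.from_rotvec(a[3:]);gm=np.load("gmeas.npy")
s=env.sense();print("meas rel to grasp",np.round(s["eef_pos"]-gm[:3],1));print("cmd rel",np.round(S.get()[0]-pg,1))
rows(pg+[0,0,1],rg,6)
E
```

```text
t 17.87 eef [498.   19.8 141.1] err [-0.  -1.7  0.1] angerr 0.23 q [1.124, 0.441, -0.991, 2.259, -0.367, 0.384, -0.626] F [ 0.1  0.  -1.8] w 0.667 gf 76.5
meas rel to grasp [ 0.1  0.  46.3]
cmd rel [-0.1 -0.4 46.9]
rel [-21.6, 11.2, 39.0, 0.002, 0.0, -0.001] dist 46 deg 0
[-4, 2, 6, 0.0, 0.0, -0.0]
[-7, 4, 13, 0.0, 0.0, -0.0]
[-11, 6, 20, 0.0, 0.0, -0.0]
[-14, 7, 26, 0.0, 0.0, -0.0]
[-18, 9, 32, 0.0, 0.0, -0.0]
[-22, 11, 39, 0.0, 0.0, -0.0]
```

Aligned to within 0.1 mm laterally. Seating it slowly.

Request:
{"api": "arm_command", "payload": {"commands": [-2,1,4,0,0,0,0.4,-5,3,9,0,0,0,0.4,-8,4,15,0,0,0,0.4,-11,6,20,0,0,0,0.4,-14,7,25,0,0,0,0.4,-17,9,30,0,0,0,0.4,-19,10,34,0,0,0,0.4,-21,11,37,0,0,0,0.4,-22,11,39,0,0,0,0.4,-22,11,39,0,0,0,0.4]}}

```text
time_s: 18.7
eef_pos: [497.8, 20.2, 95.0]
orientation: [-2.668, -0.528, -0.614]
contact_force: [-3.1, -1.8, 3.4]
width: 0.67
grasp_force: 77.3
```

```bash
export OMP_NUM_THREADS=1; python3 st.py -22,11,39,0,0,0; timeout 60 python3 - <<'E'
from go import *
gm=np.load("gmeas.npy");s=env.sense();print("meas rel to grasp",np.round(s["eef_pos"]-gm[:3],1))
E
```

```text
t 18.7 eef [497.8  20.2  95. ] err [ 0.1 -1.8  0.1] angerr 0.22 q [1.048, 0.547, -0.915, 2.28, -0.326, 0.266, -0.61] F [-3.1 -1.8  3.4] w 0.67 gf 77.3
meas rel to grasp [-0.1  0.5  0.2]
```

Request:
{"api": "arm_command", "payload": {"commands": [0,0,0,0,0,0,0.65,0,0,0,0,0,0,0.68,0,0,0,0,0,0,0.72,0,0,0,0,0,0,0.78,0,0,0,0,0,0,0.85,0,0,0,0,0,0,0.92,0,0,0,0,0,0,1,0,0,0,0,0,0,1,0,0,0,0,0,0,1,0,0,0,0,0,0,1], "grip_force": 20}}

```text
time_s: 19.53
eef_pos: [497.4, 20.4, 94.8]
orientation: [-2.668, -0.528, -0.613]
contact_force: [-0.5, 0.4, 0.7]
width: 0.999
grasp_force: 0.0
```

Request:
{"api": "arm_command", "payload": {"commands": [0,0,-6,0,0,0,1,0,0,-16,0,0,0,1,0,0,-28,0,0,0,1,0,0,-42,0,0,0,1,0,0,-56,0,0,0,1,0,0,-72,0,0,0,1,0,0,-88,0,0,0,1,0,0,-102,0,0,0,1,0,0,-114,0,0,0,1,0,0,-120,0,0,0,1]}}

```text
time_s: 20.37
eef_pos: [456.2, -30.1, 197.0]
orientation: [-2.67, -0.528, -0.614]
contact_force: [0.4, -0.4, -0.5]
width: 1.003
grasp_force: 0.0
```

```bash
export OMP_NUM_THREADS=1; python3 st.py 0,0,-120,0,0,0; timeout 100 python3 - <<'E'
from go import *
from workcell import vision
from h import *
from fit import *
for n in("side","top"):
    c=vision.camera(n);W=cloud(c);P=W.reshape(-1,3);C=c["img"].reshape(-1,3).astype(int)
    m=(np.hypot(P[:,0]-487,P[:,1]-20)<80)&(P[:,2]>60)&(P[:,2]<150)&(C.mean(1)>125);q=P[m]
    r,ax=cupfit(q,np.r_[FOOT,YAW,.7]);p=r.x;t=(q-p[:3])@ax(p)
    print(n,len(q),np.round(p,2),r.cost/len(q),"mouth",np.round(p[:3]+np.percentile(t,99)*ax(p),1))
    if n=="side":a=c["img"]
    else:b=c["img"]
im=np.hstack([cv2.resize(b[150:270,320:440],(400,400)),cv2.resize(a[130:280,220:370],(400,400))])
cv2.imwrite("pics/s4.png",im[...,::-1])
# lid grasp IK, both flips / tilt
q0=np.array(env.sense()["joint_positions"])
for fl in(0,1):
    r=R.from_matrix(np.column_stack([[np.cos(LYAW),np.sin(LYAW),0],[np.sin(LYAW),-np.cos(LYAW),0],[0,0,-1]]))*R.from_rotvec([0,0,np.pi*fl])
    for z in(150,59-0):
        p=np.r_[LID,z];q=best(p,r,seeds(p,20));print(fl,z,None if q is None else np.round(q,2),"walk",end=" ");w=walk(q0,p,r);print(np.round(w[0],2),np.round(w[1:],2))
E
```

```text
t 20.37 eef [456.2 -30.1 197. ] err [-0.5 -2.4  0.8] angerr 0.3 q [1.483, 0.295, -1.173, 2.257, -0.455, 0.615, -0.473] F [ 0.4 -0.4 -0.5] w 1.003 gf 0.0
side 787 [8.6635e+02 6.7670e+01 5.4777e+02 1.4000e-01 7.0000e-01] 1.5691012121270915 mouth [517.5  19.5 132.4]
top 815 [5.9510e+02 2.9130e+01 2.3033e+02 1.4000e-01 6.8000e-01] 1.6537934505087208 mouth [517.   18.2 133.1]
0 150 [-1.21  0.53  0.83  1.88 -0.48  0.94 -2.34] walk [-0.96  0.44  0.48  1.88 -0.26  0.89 -2.54] [0.2  0.01 0.02]
0 59 [-0.92  0.58  0.43  1.92 -0.35  0.72 -2.46] walk [-0.83  0.56  0.31  1.92 -0.25  0.7  -2.55] [0.12 0.   0.02]
1 150 [-0.07  0.49 -0.65  1.84  0.36  0.93  0.08] walk [ 0.18  0.64 -1.03  1.83  0.63  1.04 -0.14] [0.03 0.   0.18]
1 59 [ 0.13  0.78 -0.97  1.88  0.81  0.93 -0.26] walk [ 0.07  0.73 -0.87  1.88  0.72  0.88 -0.2 ] [0.03 0.   0.18]
```

View pics/s4.png

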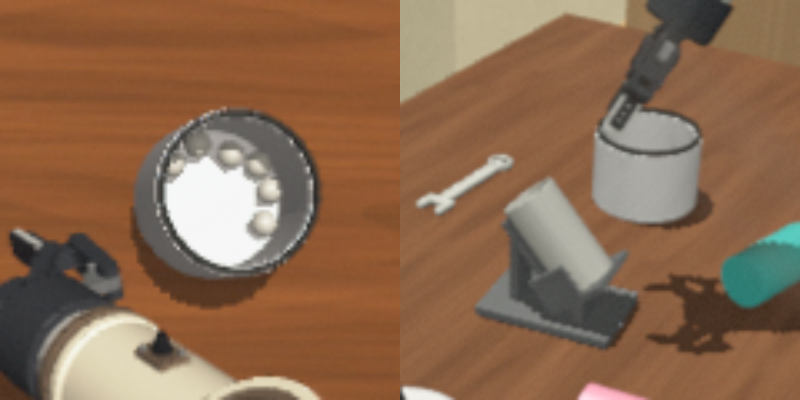

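Six balls are in the canister: (175,167), (198,145), (230,155), (258,165), (268,190) and (263,222). The cup is back in its stand with its mouth at the original position. Now the lid.

```bash
export OMP_NUM_THREADS=1; cat >> go.py <<'E'
def down(yaw):
    "tool x azimuth yaw, pointing down"
    return R.from_matrix(np.column_stack([[np.cos(yaw),np.sin(yaw),0],[np.sin(yaw),-np.cos(yaw),0],[0,0,-1.]]))
LR=down(LYAW+np.pi)
E
timeout 60 python3 - <<'E'
from go import *
sync();q=np.array(env.sense()["joint_positions"])
p0,r0=S.get()
w=walk(q,np.r_[LID,190],LR);print(np.round(w[0],2),np.round(w[1:],2));qa=w[0]
for z in(110,25):
    w=walk(w[0],np.r_[LID,z],LR);print(np.round(w[0],2),np.round(w[1:],2))
ql=w[0]
for yaw in(0,.4,.8,1.2,1.57,2,2.4):
    w=walk(ql,np.r_[LID,260],LR);w1=walk(w[0],np.r_[500,13,260],down((LYAW+np.pi+yaw)/2));w2=walk(w1[0],np.r_[CAN,230],down(yaw));w3=walk(w2[0],np.r_[CAN,105],down(yaw))
    print(yaw,[round(x[1]) for x in(w,w1,w2,w3)],[round(x[3],2) for x in(w,w1,w2,w3)],np.round(w3[0],2))
rows(np.r_[LID,200],LR,15)
E
```

```text
[ 0.22  0.6  -1.09  1.8   0.59  1.11 -0.11] [0.03 0.   0.18]
[ 0.16  0.7  -1.    1.86  0.7   0.99 -0.19] [0.04 0.   0.46]
[ 0.08  0.8  -0.88  1.89  0.83  0.86 -0.28] [0.04 0.   0.53]
0 [0, 0, 0, 0] [np.float64(0.38), np.float64(0.39), np.float64(0.54), np.float64(0.59)] [ 0.78  0.54 -0.47  1.83  0.32  0.84 -1.42]
0.4 [0, 0, 0, 0] [np.float64(0.38), np.float64(0.39), np.float64(0.55), np.float64(0.59)] [ 0.84  0.56 -0.54  1.83  0.37  0.86 -1.06]
0.8 [0, 0, 0, 0] [np.float64(0.38), np.float64(0.39), np.float64(0.54), np.float64(0.59)] [ 0.89  0.58 -0.62  1.83  0.43  0.87 -0.7 ]
1.2 [0, 0, 0, 0] [np.float64(0.38), np.float64(0.38), np.float64(0.48), np.float64(0.6)] [ 0.95  0.6  -0.7   1.82  0.49  0.9  -0.35]
1.57 [0, 0, 0, 0] [np.float64(0.38), np.float64(0.37), np.float64(0.43), np.float64(0.6)] [ 1.01  0.63 -0.79  1.82  0.55  0.92 -0.03]
2 [0, 0, 0, 0] [np.float64(0.38), np.float64(0.34), np.float64(0.36), np.float64(0.54)] [ 1.08  0.68 -0.89  1.82  0.64  0.96  0.34]
2.4 [0, 0, 0, 0] [np.float64(0.38), np.float64(0.29), np.float64(0.29), np.float64(0.43)] [ 1.14  0.73 -0.99  1.82  0.72  1.    0.68]
rel [110.9, -264.5, 135.8, 0.381, -0.57, -2.077] dist 317 deg 125
[7, -18, 9, 0.03, -0.04, -0.14]
[15, -35, 18, 0.05, -0.08, -0.28]
[22, -53, 27, 0.08, -0.11, -0.41]
[30, -70, 36, 0.1, -0.15, -0.55]
[37, -88, 45, 0.13, -0.19, -0.69]
[44, -106, 54, 0.15, -0.23, -0.83]
[52, -123, 63, 0.18, -0.27, -0.97]
[59, -141, 72, 0.2, -0.3, -1.11]
[67, -159, 82, 0.23, -0.34, -1.25]
[74, -176, 90, 0.25, -0.38, -1.38]
[81, -194, 100, 0.28, -0.42, -1.52]
[89, -212, 109, 0.3, -0.46, -1.66]
[96, -229, 118, 0.33, -0.49, -1.8]
[104, -247, 127, 0.35, -0.53, -1.94]
[111, -264, 136, 0.38, -0.57, -2.08]
```

Request:
{"api": "arm_command", "payload": {"commands": [6,-15,7,0.02,-0.03,-0.12,1,12,-29,15,0.04,-0.06,-0.23,1,18,-44,22,0.06,-0.1,-0.35,1,25,-59,30,0.08,-0.13,-0.46,1,31,-73,37,0.1,-0.16,-0.58,1,37,-88,45,0.13,-0.19,-0.69,1,43,-103,53,0.15,-0.22,-0.81,1,49,-118,60,0.17,-0.25,-0.92,1,56,-132,68,0.19,-0.28,-1.04,1,62,-147,75,0.21,-0.32,-1.15,1]}}

```text
time_s: 21.3
eef_pos: [470.9, 147.3, 198.0]
orientation: [-2.04, -2.114, -0.333]
contact_force: [0.4, -0.2, 0.1]
width: 0.995
grasp_force: 0.0
```

```bash
export OMP_NUM_THREADS=1; python3 st.py 62,-147,75,.21,-.32,-1.15; python3 - <<'E'
from go import *
rows(np.r_[LID,170],LR,9)
E
```

```text
t 21.3 eef [470.9 147.3 198. ] err [-0.6  1.9 -1. ] angerr 0.4 q [0.798, 0.413, -1.137, 2.033, 0.138, 0.823, -0.337] F [ 0.4 -0.2  0.1] w 0.995 gf 0.0
rel [126.0, 14.2, 68.2, 0.166, -0.251, -0.927] dist 144 deg 56
[14, 2, 8, 0.02, -0.03, -0.1]
[28, 3, 15, 0.04, -0.06, -0.21]
[42, 5, 23, 0.06, -0.08, -0.31]
[56, 6, 30, 0.07, -0.11, -0.41]
[70, 8, 38, 0.09, -0.14, -0.52]
[84, 10, 46, 0.11, -0.17, -0.62]
[98, 11, 53, 0.13, -0.2, -0.72]
[112, 13, 61, 0.15, -0.22, -0.82]
[126, 14, 68, 0.17, -0.25, -0.93]
```

Request:
{"api": "arm_command", "payload": {"commands": [14,2,8,0.02,-0.03,-0.1,1,28,3,15,0.04,-0.06,-0.21,1,42,5,23,0.06,-0.08,-0.31,1,56,6,30,0.07,-0.11,-0.41,1,70,8,38,0.09,-0.14,-0.52,1,84,10,46,0.11,-0.17,-0.62,1,98,11,53,0.13,-0.2,-0.72,1,112,13,61,0.15,-0.22,-0.82,1,126,14,68,0.17,-0.25,-0.93,1,126,14,68,0.17,-0.25,-0.93,1]}}

```text
time_s: 22.13
eef_pos: [479.8, 293.1, 169.6]
orientation: [-0.912, -3.0, -0.004]
contact_force: [-0.8, 0.5, 0.7]
width: 0.999
grasp_force: 0.0
```

```bash
export OMP_NUM_THREADS=1; python3 st.py 126,14,68,.17,-.25,-.93; python3 - <<'E'
from go import *
rows(np.r_[LID,70],LR,5)
E
```

```text
t 22.13 eef [479.8 293.1 169.6] err [-3.3  7.2 -0.6] angerr 0.88 q [0.195, 0.625, -1.067, 1.817, 0.612, 1.078, -0.12] F [-0.8  0.5  0.7] w 0.999 gf 0.0
rel [-0.3, 0.4, 100.2, -0.002, -0.002, 0.003] dist 100 deg 0
[0, 0, 20, -0.0, -0.0, 0.0]
[0, 0, 40, -0.0, -0.0, 0.0]
[0, 0, 60, -0.0, -0.0, 0.0]
[0, 0, 80, -0.0, -0.0, 0.0]
[0, 0, 100, -0.0, -0.0, 0.0]
```

Request:
{"api": "arm_command", "payload": {"commands": [0,0,0,0,0,0,1,0,0,10,0,0,0,1,0,0,25,0,0,0,1,0,0,45,0,0,0,1,0,0,65,0,0,0,1,0,0,85,0,0,0,1,0,0,95,0,0,0,1,0,0,100,0,0,0,1,0,0,100,0,0,0,1,0,0,100,0,0,0,1]}}

```text
time_s: 22.97
eef_pos: [482.3, 287.2, 70.5]
orientation: [-0.933, -2.996, -0.001]
contact_force: [-1.1, -0.5, 1.7]
width: 1.003
grasp_force: 0.0
```

```bash
export OMP_NUM_THREADS=1; python3 st.py 0,0,100,0,0,0; python3 - <<'E'
from go import *
s=env.sense();print(rel(np.r_[LID,25],LR,s["eef_pos"],R.from_rotvec(s["orientation"])))
E
```

```text
t 22.97 eef [482.3 287.2  70.5] err [-0.5  1.3  0.4] angerr 0.15 q [0.117, 0.742, -0.943, 1.879, 0.749, 0.925, -0.22] F [-1.1 -0.5  1.7] w 1.003 gf 0.0
[-1.7, -0.3, 45.5, -0.001, -0.004, 0.004]
```

Request:
{"api": "arm_command", "payload": {"commands": [-1,0,10,0,0,0,1,-2,0,24,0,0,0,1,-2,0,36,0,0,0,1,-2,0,44,0,0,0,1,-2,0,44,0,0,0,1,-2,0,44,0,0,0,0.6,-2,0,44,0,0,0,0.35,-2,0,44,0,0,0,0.1,-2,0,44,0,0,0,0.1,-2,0,44,0,0,0,0.1], "grip_force": 100}}

```text
time_s: 23.8
eef_pos: [483.9, 286.4, 26.8]
orientation: [-0.932, -2.997, -0.001]
contact_force: [0.7, 0.8, 0.1]
width: 0.301
grasp_force: 0.0
```

Request:
{"api": "arm_command", "payload": {"commands": [0,0,0,0,0,0,0.1,0,0,0,0,0,0,0.1,0,0,0,0,0,0,0.1,0,0,-3,0,0,0,0.1,0,0,-8,0,0,0,0.1,0,0,-16,0,0,0,0.1,0,0,-28,0,0,0,0.1,0,0,-42,0,0,0,0.1,0,0,-58,0,0,0,0.1,0,0,-60,0,0,0,0.1]}}

```text
time_s: 24.63
eef_pos: [485.4, 287.8, 90.2]
orientation: [-0.932, -2.999, -0.007]
contact_force: [-0.2, 1.5, -2.2]
width: 0.263
grasp_force: 98.2
```

```bash
export OMP_NUM_THREADS=1; python3 st.py -2,0,44,0,0,0 0,0,-60,0,0,0; python3 - <<'E'
from go import *
from workcell import vision
from h import *
# lid height relative to TCP
c=vision.camera("side");W=cloud(c);P=W.reshape(-1,3);C=c["img"].reshape(-1,3).astype(int);s=env.sense();t=s["eef_pos"]
m=(np.hypot(P[:,0]-t[0],P[:,1]-t[1])<75)&(P[:,2]>55)&(P[:,2]<110)&(C.min(1)>120);q=P[m]
print(len(q),"z",np.percentile(q[:,2],[5,25,50,75,95]).round(1));(cx,cy),rr=cv2.minEnclosingCircle(q[:,:2].astype(np.float32));print("lid c",cx,cy,rr,"tcp",t)
print("tilt fit",np.round(np.linalg.lstsq(np.c_[q[:,:2]-t[:2],np.ones(len(q))],q[:,2],rcond=None)[0],3))
rows(np.r_[LID,250],LR,6)
E
```

```text
t 24.63 eef [485.4 287.8  90.2] err [0.9 3.  4. ] angerr 0.36 q [0.135, 0.718, -0.967, 1.868, 0.724, 0.951, -0.198] F [-0.2  1.5 -2.2] w 0.263 gf 98.2
1361 z [78.1 81.6 82.4 83.3 84.7]
lid c 484.9066162109375 289.02935791015625 68.45358276367188 tcp [485.37488791 287.33214087  89.34105506]
tilt fit [ 1.4000e-02 -1.2000e-02  8.2741e+01]
rel [2.1, -0.0, -163.8, -0.002, -0.002, 0.003] dist 164 deg 0
[0, 0, -27, -0.0, -0.0, 0.0]
[1, 0, -55, -0.0, -0.0, 0.0]
[1, 0, -82, -0.0, -0.0, 0.0]
[1, 0, -109, -0.0, -0.0, 0.0]
[2, 0, -136, -0.0, -0.0, 0.0]
[2, 0, -164, -0.0, -0.0, 0.0]
```

```bash
export OMP_NUM_THREADS=1; cat >> go.py <<'E'
def way(pts,n1):
    "pts: list of (p,yaw); rows relative to current commanded"
    p0,r0=S.get()
    for p,y in pts[:n1]:
        v=rel(p,down(y),p0,r0);print([round(x) for x in v[:3]]+[round(x,2) for x in v[3:]])
E
python3 - <<'E'
from go import *
A=np.r_[LID,245.];Bp=np.r_[CAN,245.];y0=LYAW+np.pi
pts=[(np.r_[LID,z],y0) for z in(95,120,158,198,230)]
f=np.cumsum([.3,.6,.9,1,1,1,1,1,1,1,1,1,1,.8,.5,.3]);f/=f[-1]
pts+=[(A+(Bp-A)*s,y0+(1.57-y0)*s) for s in f]
print(np.diff(f)*548);way(pts,10)
p=pts[9];print("end",p)
E
```

```text
[24.53731343 36.80597015 40.89552239 40.89552239 40.89552239 40.89552239
 40.89552239 40.89552239 40.89552239 40.89552239 40.89552239 40.89552239
 32.71641791 20.44776119 12.26865672]
[2, 0, -9, -0.0, -0.0, 0.0]
[2, 0, -34, -0.0, -0.0, 0.0]
[2, 0, -72, -0.0, -0.0, 0.0]
[2, 0, -112, -0.0, -0.0, 0.0]
[2, 0, -144, -0.0, -0.0, 0.0]
[-6, -10, -159, -0.0, -0.0, 0.03]
[-21, -29, -159, -0.0, -0.0, 0.07]
[-44, -58, -159, -0.0, -0.0, 0.13]
[-69, -90, -159, -0.0, -0.0, 0.2]
[-94, -122, -159, -0.0, -0.0, 0.28]
end (array([493.08358209, 130.99402985, 245.        ]), np.float64(2.260335035407613))
```

Request:
{"api": "arm_command", "payload": {"commands": [2,0,-9,0,0,0,0.1,2,0,-34,0,0,0,0.1,2,0,-72,0,0,0,0.1,2,0,-112,0,0,0,0.1,2,0,-144,0,0,0,0.1,-6,-10,-159,0,0,0.03,0.1,-21,-29,-159,0,0,0.07,0.1,-44,-58,-159,0,0,0.13,0.1,-69,-90,-159,0,0,0.2,0.1,-94,-122,-159,0,0,0.28,0.1]}}

```text
time_s: 25.52
eef_pos: [491.7, 131.1, 245.1]
orientation: [-1.342, -2.836, 0.001]
contact_force: [1.1, -0.6, -2.2]
width: 0.261
grasp_force: 98.5
```

```bash
export OMP_NUM_THREADS=1; python3 st.py -94,-122,-159,0,0,.28; python3 - <<'E'
from go import *
A=S.get()[0];Bp=np.r_[CAN,245.];y0=2.26
f=np.cumsum([1,1,1,1,1,1,1,.97,.97,.95]);f=f/9.89*.95
way([(A+(Bp-A)*s,y0+(1.57-y0)*s) for s in f],10);print(np.round((A+(Bp-A)*f[-1])))
E
```

```text
t 25.52 eef [491.7 131.1 245.1] err [-1.3  0.  -0.2] angerr 0.12 q [0.611, 0.415, -1.144, 1.867, 0.414, 1.133, 0.003] F [ 1.1 -0.6 -2.2] w 0.261 gf 98.5
[-31, -22, 0, -0.0, -0.0, 0.06]
[-61, -44, 0, -0.0, -0.0, 0.13]
[-92, -66, 0, -0.0, -0.0, 0.2]
[-122, -88, 0, -0.0, -0.0, 0.26]
[-153, -110, 0, -0.0, -0.0, 0.33]
[-184, -132, 0, -0.0, -0.0, 0.4]
[-214, -154, 0, -0.0, -0.0, 0.46]
[-244, -175, 0, -0.0, -0.0, 0.53]
[-274, -197, 0, -0.0, -0.0, 0.59]
[-303, -218, 0, -0.0, -0.0, 0.65]
[ 517. -241.  245.]
```

Request:
{"api": "arm_command", "payload": {"commands": [-31,-22,0,0,0,0.06,0.1,-61,-44,0,0,0,0.13,0.1,-92,-66,0,0,0,0.2,0.1,-122,-88,0,0,0,0.26,0.1,-153,-110,0,0,0,0.33,0.1,-184,-132,0,0,0,0.4,0.1,-214,-154,0,0,0,0.46,0.1,-244,-175,0,0,0,0.53,0.1,-274,-197,0,0,0,0.59,0.1,-303,-218,0,0,0,0.65,0.1]}}

```text
time_s: 26.35
eef_pos: [515.8, -242.1, 244.4]
orientation: [-2.179, -2.257, 0.003]
contact_force: [1.7, -0.1, -2.3]
width: 0.263
grasp_force: 98.5
```

```bash
export OMP_NUM_THREADS=1; python3 st.py -303,-218,0,0,0,.65; python3 - <<'E'
from go import *
rows(np.r_[CAN,150],down(1.57),4)
E
```

```text
t 26.35 eef [ 515.8 -242.1  244.4] err [-0.6 -0.6 -1. ] angerr 0.17 q [1.081, 0.456, -0.902, 1.728, 0.387, 1.153, 0.101] F [ 1.7 -0.1 -2.3] w 0.263 gf 98.5
rel [-19.1, 1.1, 95.4, -0.003, 0.001, 0.037] dist 97 deg 2
[-5, 0, 24, -0.0, 0.0, 0.01]
[-10, 0, 48, -0.0, 0.0, 0.02]
[-14, 1, 72, -0.0, 0.0, 0.03]
[-19, 1, 95, -0.0, 0.0, 0.04]
```

Request:
{"api": "arm_command", "payload": {"commands": [-10,1,5,0,0,0.02,0.1,-17,1,15,0,0,0.03,0.1,-19,1,35,0,0,0.04,0.1,-19,1,60,0,0,0.04,0.1,-19,1,80,0,0,0.04,0.1,-19,1,90,0,0,0.04,0.1,-19,1,95,0,0,0.04,0.1,-19,1,95,0,0,0.04,0.1,-19,1,95,0,0,0.04,0.1,-19,1,95,0,0,0.04,0.1]}}

```text
time_s: 27.18
eef_pos: [519.0, -259.1, 150.8]
orientation: [-2.222, -2.219, 0.001]
contact_force: [0.1, -0.9, -2.6]
width: 0.262
grasp_force: 98.5
```

```bash
export OMP_NUM_THREADS=1; python3 st.py -19,1,95,0,0,.04; python3 - <<'E'
from go import *
from workcell import vision
from h import *
s=env.sense();t=s["eef_pos"]
for n in("side","top"):
    c=vision.camera(n);W=cloud(c);P=W.reshape(-1,3);C=c["img"].reshape(-1,3).astype(int)
    m=(np.hypot(P[:,0]-CAN[0],P[:,1]-CAN[1])<80)&(P[:,2]>135)&(P[:,2]<150)&(C.min(1)>110);q=P[m]
    (cx,cy),rr=cv2.minEnclosingCircle(q[:,:2].astype(np.float32));print(n,len(q),"z",np.percentile(q[:,2],[5,50,95]).round(1),"lid c",np.round([cx,cy,rr],1),"bounds",q[:,:2].min(0).round(1),q[:,:2].max(0).round(1),"tcp",np.round(t,1))
print(rel(np.r_[CAN,150],down(1.57),t,R.from_rotvec(s["orientation"])))
E
```

```text
t 27.18 eef [ 519.  -259.1  150.8] err [1.3 1.5 0.4] angerr 0.17 q [1.031, 0.573, -0.818, 1.791, 0.491, 0.996, 0.014] F [ 0.1 -0.9 -2.6] w 0.262 gf 98.5
side 485 z [137.9 143.  145.2] lid c [ 517.8 -255.5   71.6] bounds [ 452.5 -327. ] [ 588.1 -183.9] tcp [ 519.  -259.1  150.8]
top 1090 z [138.  141.2 144.3] lid c [ 518.8 -259.1   67.1] bounds [ 452.2 -317.9] [ 584.5 -192.9] tcp [ 519.  -259.1  150.8]
[-1.5, -1.2, 0.8, -0.002, -0.001, -0.001]
```

Request:
{"api": "arm_command", "payload": {"commands": [-1.5,-1,4,0,0,0,0.1,-1.5,-1,12,0,0,0,0.1,-1.5,-1,20,0,0,0,0.1,-1.5,-1,26,0,0,0,0.1,-1.5,-1,30,0,0,0,0.1,-1.5,-1,33,0,0,0,0.1,-1.5,-1,35,0,0,0,0.1,-1.5,-1,36,0,0,0,0.1,-1.5,-1,37,0,0,0,0.1,-1.5,-1,38,0,0,0,0.1]}}

```text
time_s: 28.12
eef_pos: [517.0, -260.6, 112.4]
orientation: [-2.221, -2.217, 0.003]
contact_force: [-4.4, 1.9, 6.5]
width: 0.261
grasp_force: 99.7
```

```bash
export OMP_NUM_THREADS=1; python3 st.py -1.5,-1,38,0,0,0
```

```text
t 28.12 eef [ 517.  -260.6  112.4] err [ 0.3  1.4 -0. ] angerr 0.13 q [1.007, 0.621, -0.783, 1.817, 0.536, 0.933, -0.017] F [-4.4  1.9  6.5] w 0.261 gf 99.7
```

Request:
{"api": "arm_command", "payload": {"commands": [0,0,0.8,0,0,0,0.1,0,0,1.6,0,0,0,0.1,0,0,2.4,0,0,0,0.1,0,0,3.2,0,0,0,0.1,0,0,4,0,0,0,0.1,0,0,4.8,0,0,0,0.1,0,0,5.4,0,0,0,0.1,0,0,6,0,0,0,0.1,0,0,6.5,0,0,0,0.1,0,0,7,0,0,0,0.1]}}

```text
time_s: 28.95
eef_pos: [517.0, -260.6, 107.1]
orientation: [-2.222, -2.217, 0.005]
contact_force: [-10.3, 2.6, 23.7]
width: 0.265
grasp_force: 102.0
```

```bash
export OMP_NUM_THREADS=1; python3 st.py 0,0,7,0,0,0
```

```text
t 28.95 eef [ 517.  -260.6  107.1] err [0.3 1.4 1.7] angerr 0.11 q [1.003, 0.627, -0.778, 1.821, 0.544, 0.925, -0.024] F [-10.3   2.6  23.7] w 0.265 gf 102.0
```

Request:
{"api": "arm_command", "payload": {"commands": [0,0,0.5,0,0,0,0.1,0,0,1,0,0,0,0.1,0,0,1.5,0,0,0,0.1,0,0,2,0,0,0,0.1,0,0,2,0,0,0,0.1,0,0,2,0,0,0,0.1,0,0,2,0,0,0,0.1,0,0,2,0,0,0,0.1,0,0,2,0,0,0,0.1,0,0,2,0,0,0,0.1]}}

```text
time_s: 29.78
eef_pos: [517.0, -260.7, 107.0]
orientation: [-2.223, -2.218, 0.007]
contact_force: [-15.7, 3.4, 34.4]
width: 0.26
grasp_force: 103.6
```

```bash
export OMP_NUM_THREADS=1; python3 st.py 0,0,2,0,0,0;  python3 - <<'E'
from go import *
from workcell import vision
from h import *
for n in("side","top"):
    c=vision.camera(n);W=cloud(c);P=W.reshape(-1,3);C=c["img"].reshape(-1,3).astype(int)
    m=(np.hypot(P[:,0]-CAN[0],P[:,1]-CAN[1])<64)&(P[:,2]>90)&(P[:,2]<110)&(C.min(1)>110);q=P[m]
    print(n,len(q),"z",np.percentile(q[:,2],[5,50,95]).round(1),"plane",np.round(np.linalg.lstsq(np.c_[q[:,:2]-CAN,np.ones(len(q))],q[:,2],rcond=None)[0],4))
E
```

```text
t 29.78 eef [ 517.  -260.7  107. ] err [0.4 1.4 3.6] angerr 0.14 q [1.001, 0.627, -0.777, 1.821, 0.546, 0.925, -0.026] F [-15.7   3.4  34.4] w 0.26 gf 103.6
side 374 z [ 97.3  99.6 102.3] plane [ 5.20000e-03 -8.80000e-03  9.98149e+01]
top 891 z [ 94.3  97.8 101.3] plane [ 3.70000e-03 -3.30000e-03  9.78785e+01]
```

Request:
{"api": "arm_command", "payload": {"commands": [0,0,-1.5,0,0,0,0.1,0,0,-3,0,0,0,0.1,0,0,-3.5,0,0,0,0.1,0,0,-3.5,0,0,0,0.3,0,0,-3.5,0,0,0,0.4,0,0,-3.5,0,0,0,0.6,0,0,-3.5,0,0,0,0.8,0,0,-3.5,0,0,0,1,0,0,-3.5,0,0,0,1,0,0,-3.5,0,0,0,1], "grip_force": 30}}

```text
time_s: 30.72
eef_pos: [516.8, -260.6, 105.8]
orientation: [-2.221, -2.216, 0.002]
contact_force: [0.0, 0.5, -0.5]
width: 1.001
grasp_force: 0.0
```

Request:
{"api": "arm_command", "payload": {"commands": [0,0,-4,0,0,0,1,0,0,-12,0,0,0,1,0,0,-24,0,0,0,1,0,0,-38,0,0,0,1,0,0,-54,0,0,0,0.8,0,0,-60,0,0,0,0.4,0,0,-60,0,0,0,0,0,0,-60,0,0,0,0,0,0,-60,0,0,0,0,0,0,-60,0,0,0,0]}}

```text
time_s: 31.55
eef_pos: [516.4, -260.6, 165.2]
orientation: [-2.22, -2.216, 0.003]
contact_force: [0.7, 0.0, -0.0]
width: 0.144
grasp_force: 0.0
```

```bash
export OMP_NUM_THREADS=1; python3 st.py 0,0,-3.5,0,0,0 0,0,-60,0,0,0;  python3 - <<'E'
from go import *
from workcell import vision
from h import *
for n in("side","top"):
    c=vision.camera(n);W=cloud(c);P=W.reshape(-1,3);C=c["img"].reshape(-1,3).astype(int)
    m=(np.hypot(P[:,0]-CAN[0],P[:,1]-CAN[1])<64)&(P[:,2]>90)&(P[:,2]<110)&(C.min(1)>110);q=P[m]
    print(n,len(q),"z",np.percentile(q[:,2],[5,50,95]).round(1),"plane",np.round(np.linalg.lstsq(np.c_[q[:,:2]-CAN,np.ones(len(q))],q[:,2],rcond=None)[0],4))
    if n=="side":cv2.imwrite("pics/s5.png",cv2.resize(c["img"][120:270,200:390,::-1],(760,600)))
E
```

```text
t 31.55 eef [ 516.4 -260.6  165.2] err [-0.4  1.4 -1.7] angerr 0.21 q [1.045, 0.555, -0.83, 1.782, 0.473, 1.023, 0.031] F [ 0.7  0.  -0. ] w 0.144 gf 0.0
side 370 z [ 97.4  99.7 101.9] plane [ 4.60000e-03 -4.00000e-04  9.96107e+01]
top 1146 z [ 94.4  97.7 101. ] plane [2.10000e-03 1.20000e-03 9.76867e+01]
```

View pics/s5.png

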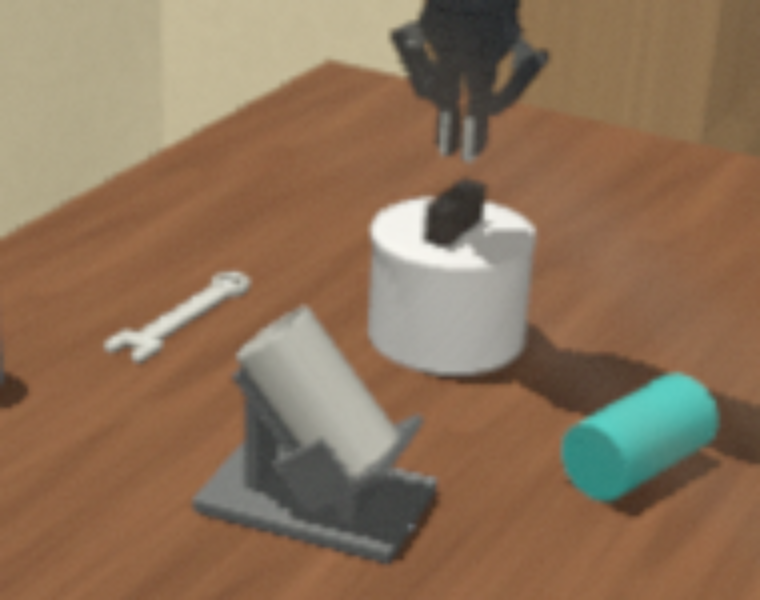

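The lid sits level on the canister at (450,235) with no black ring showing. I'll press once on top of the bar with shut fingers to make sure it's home.

Request:
{"api": "arm_command", "payload": {"commands": [0,0,8,0,0,0,0,0,0,18,0,0,0,0,0,0,25,0,0,0,0,0,0,29,0,0,0,0,0,0,31,0,0,0,0,0,0,33,0,0,0,0,0,0,34,0,0,0,0,0,0,35,0,0,0,0,0,0,36,0,0,0,0,0,0,37,0,0,0,0]}}

```text
time_s: 32.48
eef_pos: [517.0, -260.5, 132.0]
orientation: [-2.222, -2.217, 0.006]
contact_force: [-11.8, 3.8, 31.6]
width: -0.001
grasp_force: 15.8
```

```bash
export OMP_NUM_THREADS=1; python3 st.py 0,0,37,0,0,0
```

```text
t 32.48 eef [ 517.  -260.5  132. ] err [0.3 1.5 2.1] angerr 0.13 q [1.02, 0.596, -0.802, 1.805, 0.514, 0.967, -0.002] F [-11.8   3.8  31.6] w -0.001 gf 15.8
```

The bar top stops at exactly 132.0 mm under 32 N, so the lid's origin is at 80 mm and it's fully home. Now I retreat.

Request:
{"api": "arm_command", "payload": {"commands": [0,0,-3,0,0,0,0,0,0,-8,0,0,0,0,0,0,-18,0,0,0,0,0,0,-35,0,0,0,0,0,0,-60,0,0,0,0,0,0,-85,0,0,0,0,0,0,-105,0,0,0,0,0,0,-115,0,0,0,0,0,0,-120,0,0,0,0,0,0,-120,0,0,0,0]}}

```text
time_s: 33.32
eef_pos: [517.7, -261.1, 249.9]
orientation: [-2.223, -2.217, 0.002]
contact_force: [0.4, 0.6, -0.2]
width: 0.005
grasp_force: 0.0
```

```bash
export OMP_NUM_THREADS=1; python3 st.py 0,0,-120,0,0,0;  python3 - <<'E'
from go import *
from workcell import vision,job
from h import *
from fit import *
c=vision.camera("top");W=cloud(c);P=W.reshape(-1,3);C=c["img"].reshape(-1,3).astype(int)
m=(np.hypot(P[:,0]-CAN[0],P[:,1]-CAN[1])<64)&(P[:,2]>90)&(P[:,2]<110)&(C.min(1)>110);q=P[m];print("lid top",np.median(q[:,2]))
m=(np.hypot(P[:,0]-487,P[:,1]-20)<80)&(P[:,2]>60)&(P[:,2]<150)&(C.mean(1)>125);q=P[m]
r,ax=cupfit(q,np.r_[FOOT,YAW,.7]);p=r.x;t=(q-p[:3])@ax(p);print("cup",p[3:],"mouth",p[:3]+np.percentile(t,99)*ax(p))
print(job.job_done())
E
```

```text
t 33.32 eef [ 517.7 -261.1  249.9] err [ 0.7  0.8 -0. ] angerr 0.1 q [1.092, 0.463, -0.888, 1.7, 0.387, 1.168, 0.097] F [ 0.4  0.6 -0.2] w 0.005 gf 0.0
lid top 97.76589483078936
cup [0.15347092 0.68919968] mouth [516.74775546  18.12917671 132.38931884]
the job is handed in; nothing more can be done
None
```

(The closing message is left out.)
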